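# Mount the glaze sample card and hold the clip open over it

### The job

Take the glaze sample card out of its rack and stand it on the little easel's ledge, leaning back against the board with the chips to the front, and let go of it. Then squeeze the spring clip off its parking bar, bring it over the middle of the card's top edge and finish holding it there: handles still squeezed, jaws gaping wide on either side of the card with its edge well inside the mouth but not touched, so that a paper recipe can be slipped in. Do not topple the card and leave the pots and tools around alone.

Things in the scene. Friction and masses are not known exactly. Their poses are not given: they have to be found in the camera images.
- card: Glaze sample card: stiff white board 8 thick (its x), 90 wide (y), 110 tall (z), about 80 g, three flat glaze chips low on its +x face (2 mm proud, no obstacle). Origin: centre of its bottom edge. Starts upright in the rack's slot, its lower 28 mm inside. Pinch it by its thickness from above, at the middle of its top edge.
- card_top (a point): Middle of the card's top edge (110 mm along the card's z from its origin).
- card_chips (a point): Middle of the chips on the card's front: 6 mm along its x, 34 mm along its z from its origin.
- rack: Fixed low wooden block 55 x 116 x 36 high with a slot 11 wide (x) and 96 long (y), floor of the slot 8 mm above the table. Origin: centre of its underside. Stands left or right.
- easel: Fixed small wooden display easel, base 110 x 110, in the middle of the work area. Origin: underside, 62 mm below that of rest. Its open front is +x, away from the robot at yaw 0; the back board leans 0.2 rad to -x. The board is 84 wide and reaches 55 mm up the slope from the ledge, so the card stands out 55 mm above it.
- rest: The easel's sloped support. Origin: the point on the ledge where the centre of the card's bottom edge belongs, 62 mm above the table. z: up along the board, 0.2 rad off vertical; x: out of the board, to the front. Board face at x = -4; ledge at z = 0 from there to a lip 6 high at x = 10 to 14. The seated card's axes match these (chips to +x).
- bar: Fixed wooden parking bar: base 70 x 150 x 14 mm and an upright board 8 thick (x), 150 long (y), top edge 70 mm above the table. Origin: centre of the underside. Stands left or right, across from the rack.
- clip: Dark steel spring clip, 70 g, parked on the bar's top edge, jaws down, handles up. Origin: middle of its hinge barrel (10 in diameter, 36 long along y), 80 mm above the table. z: up to the handles; x: the way it opens. Two handle plates 30 wide (y) rise from x = +-8 to z = 44, splayed, 48 mm over their outsides at z = 34. Two flat jaws 34 wide reach down to z = -36.
- clip_a (a joint): Opening of the clip's +x lever (rad): 0 parked on the 8 mm bar, 0.4 at full squeeze, -0.1 shut. Pinch the handles along x at about z = 32: fully squeezed they are parallel, 19 mm over the outsides, on a stop. Takes 6 to 11 N a side: grip with 25 to 60 N. The mouth is then 36 wide at the tips, 20 at z = -15. Let go, the spring shuts it.
- clip_b (a joint): The same for the -x lever; the two open together.
- bowl: Bystander, sizes in mm: open celadon bowl, 116 wide, 60 high. Origin: centre of its underside.
- cup: Bystander, sizes in mm: dark plum cup, 76 wide, 65 high. Origin: centre of its underside.
- mug: Bystander, sizes in mm: tan mug with a handle, 76 wide, 75 high. Origin: centre of its underside.
- jar: Bystander, sizes in mm: closed glaze jar, 72 wide, 85 high. Origin: centre of its underside.
- brush: Bystander, sizes in mm: wooden brush lying flat, handle to its -x, about 20 cm long. Origin: middle of its length, underside.
- bottle: Bystander, sizes in mm: ribbed ceramic cone-shaped bottle, 64 wide, 150 high. Origin: centre of its underside.
- cone: Bystander, sizes in mm: small terracotta kiln prop, 48 wide, 30 high. Origin: centre of its underside.
Mind the look-alikes: they are no part of the job. What is shaped like the easel but green is not meant.

How it is judged:
On the way, in this order (a step that is already met when the one before it is completed fails the run):
1. the card stands on the easel's ledge, leaning on the board, chips to the front, let go (x of card_chips in the frame of rest above 0 m and x of card in the frame of rest between -0.006 and 0.01 m and y of card in the frame of rest between -0.015 and 0.015 m and z of card in the frame of rest between -0.004 and 0.005 m and angle between the z axis of card and the z axis of rest, either way round below 0.1 rad and angle between the x axis of card and the x axis of rest, either way round below 0.15 rad and angle between card's own z axis and vertical below 0.4 rad and contact force between the fingers and card below 0.2 N and linear speed of card below 0.03 m/s), for 0.3 s.
2. the clip is squeezed open by the fingers and lifted clear of the parking bar (value of joint each of clip_a, clip_b above 0.28 rad and contact force between the fingers and clip above 4 N and contact force between clip and bar below 0.1 N and height (world z) of clip above 0.112 m), for 0.2 s.
At the end, for the whole second after the job is handed in: Card seated on the ledge (15 mm sideways, 5 mm high, 0.1 rad), let go. Fingers squeeze the clip (over 4 N), levers open over 0.28 rad; card edge 8 mm or more inside the mouth, within 20 mm of its middle, clip square within 0.3 rad, touching neither card nor easel (0.5 N), at rest (x of card_chips in the frame of rest above 0 m and x of card in the frame of rest between -0.006 and 0.01 m and y of card in the frame of rest between -0.015 and 0.015 m and z of card in the frame of rest between -0.004 and 0.005 m and angle between the z axis of card and the z axis of rest, either way round below 0.1 rad and angle between the x axis of card and the x axis of rest, either way round below 0.15 rad and angle between card's own z axis and vertical below 0.4 rad and contact force between the fingers and card below 0.2 N and linear speed of each of card, clip below 0.02 m/s and value of joint each of clip_a, clip_b above 0.28 rad and contact force between the fingers and clip above 4 N and z of card_top in the frame of clip between -0.028 and -0.005 m and x of card_top in the frame of clip between -0.01 and 0.01 m and y of card_top in the frame of clip between -0.02 and 0.02 m and angle between the x axis of clip and the x axis of card, either way round below 0.3 rad and angle between the z axis of clip and the z axis of card, either way round below 0.35 rad and height (world z) of clip above 0.15 m and contact force between clip and card below 0.5 N and contact force between clip and easel below 0.5 N); the arm keeps its last pose, push and grip.
It fails at once if the card is toppled or dropped (angle between card's own z axis and vertical above 0.8 rad).
It fails at once if the clip is dropped (angle between clip's own z axis and vertical above 1.2 rad).
It fails at once if a bystander is pushed aside by more than 30 mm (distance of any of bowl, cup, mug, jar, brush, bottle, cone from where it was at the start of the episode above 0.03 m).
It also fails if it takes over 64 s, if anything falls off the work surface, if the arm or the gripper's body presses on something with over 40 N, if the wrist force passes 120 N, or if a joint passes its speed limit or range.

### The arm

A 6-joint arm with a two-finger parallel gripper is mounted at the origin on the work surface. World frame = base frame: x ahead of the robot, y to its left, z up, the work surface at z = 0. Lengths are in m, angles in rad, forces in N, time in s.
With the tool pointing down it reaches from about 0.275 to 0.725 m from the base axis. Payload 15.9 kg.
Tool frame: the origin (TCP) lies midway between the tips of the shut fingers; the grasp point (between the pads) lies 19 mm behind it; z points along the fingers, y is the line along which they close (so a half turn about z gives the same grasp; the last joint's range is limited). The gripper opens to 85 mm and grips with 20 to 120 N. Pads are 22 mm wide; open, the fingers measure 114 mm over their backs; the gripper's body (76 mm by 85 mm) begins 54 mm behind the grasp point. The pads swing forward as they close: fully open they stand 13 mm farther back than shut.
Start: joints at [-1.239, 0.213, -0.034, 1.323, 0, 1.571], TCP at [0.163, -0.473, 0.231] pointing down, gripper open.
Joint ranges: [-2.98, 2.98], [-0.74, 1.72], [-1.14, 1.35], [-2.1, 2.04], [-1.57, 1.44], [-3.14, 3.14]. Speed limits (rad/s): [1.89, 1.89, 2.39, 2.57, 3.14, 3.14].

### API

Orientations are given as a 3x3 rotation matrix whose columns are the frame's x, y, z axes.
In Python, from workcell import manip gives the robot as it stands.
- The arm moves only by the tool apply_moves, never from a script. Its argument "series" is a list of rows, each an object of numbers: "gripper": the closure, from 0 (fully open) to 1 (shut); "tx", "ty", "tz": the shift along the tool's x, y, z in cm; "rx", "ry", "rz": the turn, a rotation vector about the tool's x, y, z in rad. In form: [{"gripper": .., "tx": .., "ty": .., "tz": .., "rx": .., "ry": .., "rz": ..}, ...]. A call has 1 to 8 rows; each row shifts and turns the commanded pose from where the row before left it, along the tool's axes as they then stand; what a row does not reach is not made up. A row lasts 1/12 s, in which the tool goes at most 41.7 mm and 7.16 degrees, less where a joint would pass 70% of its speed; a pose out of reach is approached as far as the arm can. A call with a gripper value outside its range is refused whole. The fingers move at their own pace and stop on an object; "squeeze" is the grip in N (left out, the last holds). Time passes only in rows, so rows that do not move let the fingers close. It gives the time, the measured TCP pose, the force, the opening and the grip force at its end, in the units of the state.
- manip.get_state(): the state, without advancing time (a new reading comes with each control period).
- manip.capture(name): name is "scene" or "top" or "wrist"; returns a dict with "image" (480x640x3 uint8, blue, green, red), "fx", "fy", "cx", "cy" (pixels), "world_to_cam" (4x4, takes a point from world to camera coordinates); the wrist camera has in their place "mount" (4x4, takes a point from camera to tool coordinates, whose origin is the TCP and whose axes are the flange's). Camera axes: x right, y down, z forward; pixel columns grow to the right and rows downward; lengths in m; the calibration is good to about 2 mm. A picture is of the moment at which its call begins: read the wrist's pose just before it. There is no depth.
- manip.hand_in(): hands the job in; it is judged then, once.
Trained networks look in a picture, given as the dict that the camera call returned (one of the last four; its "shot" number tells which), for a name from the list of things; names that differ only in an ending like _2 or _b are one class to them, and where a whole thing is asked for, a point or a joint stands for the part that bears it (a point fixed in the world has none). Each returns a list of dicts, best first, with "p" (0 to 1); they miss things now and then, are a little off and sometimes report something else, mostly with a low value. They report only what shows in the picture. A call takes as long as a camera call. They do not tell look-alikes from the thing itself.
- manip.masks_of(thing, picture): "mask" (480x640 bool, what is visible of it) and "bbox" ([left, top, width, height] in pixels, round what is visible of it).
The state is a dict: "time_s": time; "q": joint angles; "joint_velocities": joint speeds; "joint_efforts": joint torques, N m; "ee_pos": TCP position; "eef_rot": TCP orientation; "contact_force": force on the tool from outside, world axes, zero at the start; "ft_torque": the same for the moment, N m; "grip_width": finger opening in m; "grip_force": force on a finger pad.
Only numpy, scipy, OpenCV 4.12 (cv2) and the standard library are available. Lean on these libraries where they do the work, as an engineer would, in place of code of your own. Each camera call takes 0.05 s, during which the arm holds its last target. There are 200 camera calls.

## Working session

There is one attempt and no reset: what is moved stays moved. The work goes in short steps, Python scripts to look and compute and a tool call to move; the robot and the scene stay as the last step left them, time stands still between calls to the robot, and variables do not carry over. Pictures are saved under pics/ and viewed, at most 10 in all, crops included, and the job is handed in when it is done.

Besides the shell and the picture viewer there is one more tool, called after "Request:" as name(argument=value, ...) on one line, values as JSON. apply_moves: Moves the arm, as the interface text tells. Its arguments: {"type":"object","properties":{"series":{"type":"array","items":{"type":"object","properties":{"gripper":{"type":"number"},"tx":{"type":"number"},"ty":{"type":"number"},"tz":{"type":"number"},"rx":{"type":"number"},"ry":{"type":"number"},"rz":{"type":"number"}}}},"squeeze":{"type":"number"}},"required":["series"]}

```bash
ls; mkdir -p pics; python3 - <<'E'
from workcell import manip
import cv2,numpy as np,pickle
s=manip.get_state();print(s['time_s'],s['ee_pos'],np.round(s['eef_rot'],3).tolist(),s['grip_width'])
out={}
for n in ['scene','top']:
    c=manip.capture(n);cv2.imwrite(f'pics/{n}0.png',c['image']);print(n,c['fx'],c['fy'],c['cx'],c['cy'],np.round(c['world_to_cam'],4).tolist())
    out[n]=c
    for t in ['card','rack','easel','bar','clip','cone','bottle']:
        for d in manip.masks_of(t,c)[:3]: 
            print(t,round(d['p'],2),d['bbox'])
pickle.dump(out,open('cap0.pkl','wb'))
E
```

```text
pics
0.0 [ 0.16275386 -0.47239233  0.23079399] [[0.945, 0.326, -0.0], [0.326, -0.945, 0.001], [-0.0, -0.001, -1.0]] 0.08526787469199465
scene 581.0619208411819 581.0619208411819 327.3235072953013 238.8823475074703 [[-0.8158, 0.5783, -0.0068, 0.4165], [0.3993, 0.5548, -0.7299, -0.1419], [-0.4183, -0.5982, -0.6835, 1.6573], [0.0, 0.0, 0.0, 1.0]]
card 0.89 [260.1, 169.1, 30.1, 34.2]
rack 0.7 [254.5, 191.4, 44.0, 29.0]
easel 0.85 [294.9, 214.6, 59.1, 62.1]
easel 0.85 [459.6, 253.8, 57.4, 71.0]
easel 0.72 [196.7, 227.3, 30.4, 44.1]
bar 0.61 [379.7, 295.9, 68.8, 71.9]
clip 0.75 [412.4, 294.6, 25.3, 38.4]
clip 0.64 [412.9, 292.4, 25.5, 27.6]
clip 0.55 [409.2, 304.8, 18.1, 27.9]
cone 0.58 [418.4, 273.4, 17.1, 19.8]
cone 0.33 [252.6, 191.4, 47.3, 29.2]
bottle 0.94 [191.4, 180.0, 22.0, 55.4]
top 485.62925690571166 485.62925690571166 319.348678500885 239.24581032733983 [[0.024, -0.9996, 0.0126, -0.0248], [-0.9874, -0.0257, -0.156, 0.5178], [0.1563, -0.0087, -0.9877, 0.9897], [0.0, 0.0, 0.0, 1.0]]
card 0.59 [411.8, 237.1, 47.1, 22.0]
card 0.46 [149.4, 224.5, 27.4, 32.6]
rack 0.61 [397.4, 229.5, 66.5, 39.4]
easel 0.86 [297.9, 221.6, 57.8, 58.9]
easel 0.69 [126.6, 319.5, 68.3, 70.6]
easel 0.62 [148.8, 227.7, 28.9, 31.3]
bar 0.56 [132.4, 234.1, 80.5, 35.5]
bar 0.53 [168.5, 98.7, 53.0, 48.8]
clip 0.74 [150.3, 244.0, 23.4, 14.7]
clip 0.6 [150.8, 228.6, 26.6, 28.9]
clip 0.47 [150.7, 228.9, 23.2, 17.7]
cone 0.58 [209.8, 302.8, 21.9, 21.1]
bottle 0.59 [437.9, 137.5, 32.9, 40.5]
```

View pics/top0.png

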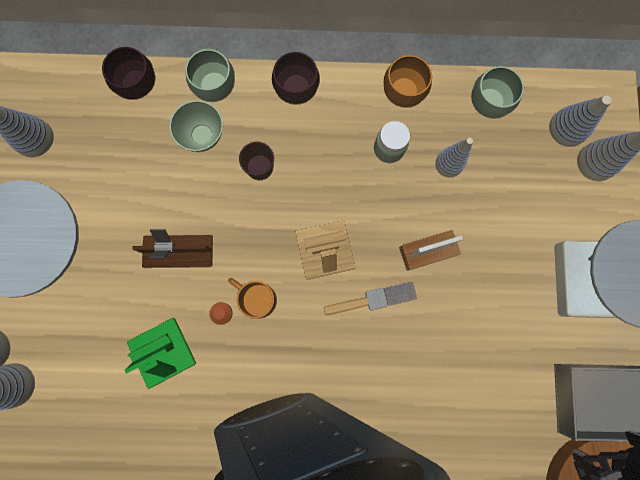

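View pics/scene0.png

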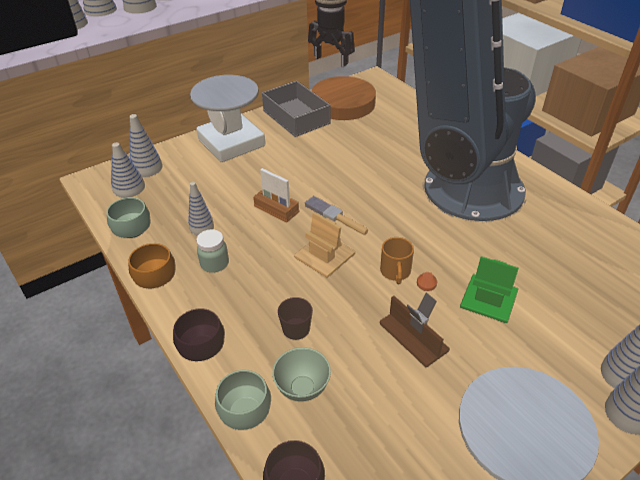

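Candidates: the card is the white board in the rack at top (437,245). The round white jar lid at (395,135) could be confused with it. For the easel, the wooden one is at top (325,250), and the green one at (160,353) is a decoy. The clip is at top (162,245) on the bar, and the networks also fire on the bar's own edge there. Next I'll fit poses from the masks and check close crops.

```bash
cat > h.py <<'E'
import numpy as np,cv2
from scipy.optimize import minimize
from scipy.spatial.transform import Rotation as Rn
from workcell import manip
def box(x0,x1,y0,y1,z0,z1):
    return np.array([[x,y,z] for x in(x0,x1) for y in(y0,y1) for z in(z0,z1)])/1000.
TILT=Rn.from_euler('y',-0.2).as_matrix()
def rest(b): return b@TILT.T+[0,0,.062]
M={'rack':[box(-27.5,27.5,-58,58,0,36)],
 'card':[box(-4,4,-45,45,28,110)+[0,0,.008]],
 'bar':[box(-35,35,-75,75,0,14),box(-4,4,-75,75,0,70)],
 'easel':[box(-55,55,-55,55,0,12),rest(box(-12,-4,-42,42,0,55)),rest(box(-12,14,-42,42,-12,0)),rest(box(10,14,-42,42,0,6))],
 'clip':[box(-5,5,-18,18,-5,5)+[0,0,.08],
   np.vstack([box(7,9,-15,15,0,1),box(25,28,-15,15,43,44)])+[0,0,.08],np.vstack([box(-9,-7,-15,15,0,1),box(-28,-25,-15,15,43,44)])+[0,0,.08],
   box(-7,7,-17,17,-36,0)+[0,0,.08]]}
def w2c(c,T=None):
    if 'world_to_cam' in c: return np.array(c['world_to_cam'])
    return np.linalg.inv(T@np.array(c['mount']))
def proj(c,P,T=None):
    W=w2c(c,T);q=np.asarray(P)@W[:3,:3].T+W[:3,3]
    return np.c_[c['fx']*q[:,0]/q[:,2]+c['cx'],c['fy']*q[:,1]/q[:,2]+c['cy']]
def tool(s):
    T=np.eye(4);T[:3,:3]=s['eef_rot'];T[:3,3]=s['ee_pos'];return T
def place(b,p):
    return b@Rn.from_euler('z',p[2]).as_matrix().T+[p[0],p[1],0]
def sil(c,name,p,T=None,S=4):
    m=np.zeros((480*S,640*S),np.uint8)
    for b in M[name]:
        h=cv2.convexHull(np.float32(proj(c,place(b,p),T)*S))
        cv2.fillConvexPoly(m,np.int32(np.round(h)),1)
    return cv2.resize(m.astype(np.float32),(640,480),interpolation=cv2.INTER_AREA)
def fit(name,obs,p0):
    def cost(p):
        e=0
        for c,m,T in obs:
            s=sil(c,name,p,T);e-=np.minimum(s,m).sum()/np.maximum(s,m).sum()
        return e/len(obs)
    best=None
    for y in (-.4,0,.4):
        r=minimize(cost,[p0[0],p0[1],p0[2]+y],method='Nelder-Mead',options=dict(initial_simplex=np.array(p0)+[0,0,y]+np.array([[0,0,0],[.02,0,0],[0,.02,0],[0,0,.2]]),xatol=3e-4,fatol=1e-4))
        if best is None or r.fun<best.fun: best=r
    return best.x,-best.fun
def ray(c,uv,z,T=None):
    W=np.linalg.inv(w2c(c,T));d=W[:3,:3]@[(uv[0]-c['cx'])/c['fx'],(uv[1]-c['cy'])/c['fy'],1]
    return W[:3,3]+d*(z-W[2,3])/d[2]
def wire(img,c,name,p,T=None,col=(0,0,255)):
    for b in M[name]:
        q=proj(c,place(b,p),T)
        for i in range(8):
            for j in range(i):
                if bin(i^j).count('1')==1: cv2.line(img,tuple(int(v) for v in np.round(q[i]*16)),tuple(int(v) for v in np.round(q[j]*16)),col,1,cv2.LINE_AA,4)
E
python3 - <<'E'
from h import *
px={'card':(437,245,.1),'rack':(430,250,.03),'easel':(325,250,.02),'bar':(177,251,.03),'clip':(162,245,.08)}
C={n:manip.capture(n) for n in('scene','top')}
ims={n:C[n]['image'].copy() for n in C}
for t,(u,v,z) in px.items():
    g=ray(C['top'],(u,v),z);obs=[]
    for n,c in C.items():
        e=proj(c,[[g[0],g[1],z]])[0]
        D=[d for d in manip.masks_of(t,c) if abs(d['bbox'][0]+d['bbox'][2]/2-e[0])<25 and abs(d['bbox'][1]+d['bbox'][3]/2-e[1])<25]
        if D: obs.append((c,D[0]['mask'].astype(np.float32),None))
    p,sc=fit(t,obs,[g[0],g[1],0]);print(t,len(obs),np.round(g,3),np.round(p,4),round(sc,3))
    for n,c in C.items(): wire(ims[n],c,t,p)
def crop(n,u,v,w,src): return cv2.resize(src[n][v-w*3//4:v+w*3//4,u-w:u+w],(400,300),interpolation=cv2.INTER_CUBIC)
raw={n:C[n]['image'] for n in C}
cv2.imwrite('pics/m1.png',np.vstack([np.hstack([crop('top',325,248,40,raw),crop('scene',322,245,44,raw)]),np.hstack([crop('scene',276,193,36,raw),crop('scene',415,325,52,ims)])]))
E
```

```text
card 2 [ 0.503 -0.247  0.1  ] [ 0.5017 -0.2491  0.3171] 0.91
rack 2 [ 0.503 -0.25   0.03 ] [ 0.5028 -0.2508  0.3154] 0.738
easel 2 [ 0.498 -0.025  0.02 ] [ 0.5005 -0.0257  0.2487] 0.922
bar 2 [0.487 0.29  0.03 ] [0.4879 0.2942 0.0344] 0.81
clip 2 [0.492 0.307 0.08 ] [0.4873 0.3023 0.0576] 0.575
```

View pics/m1.png

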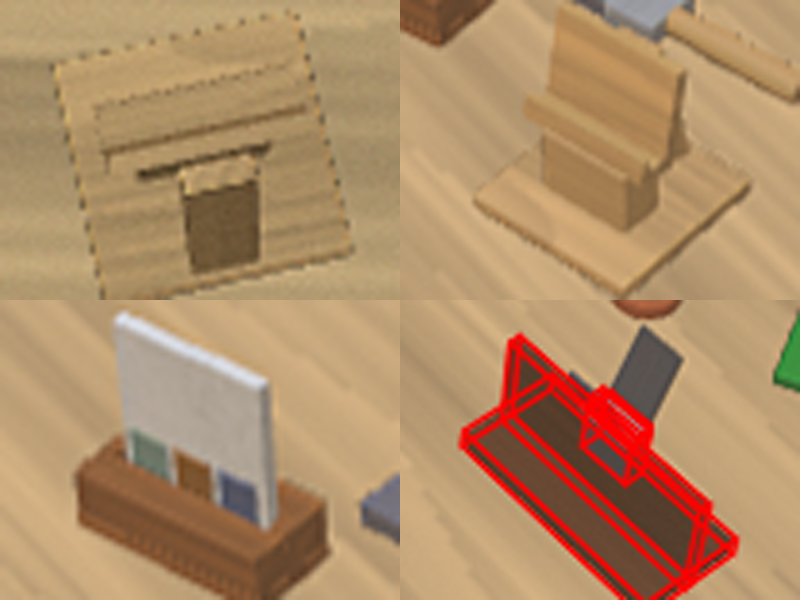

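The crops show the chips (lower left) facing +x like the easel's front, and the wooden easel at the top row's centre with its lip on the +x side. The clip's handles rise from the bar at scene (425,305). I'll move over the rack now.

Request:
apply_moves(series=[{"gripper": 0,"tx": 4,"ty": -1,"tz": -0.5},{"gripper": 0,"tx": 4,"ty": -1,"tz": -0.5},{"gripper": 0,"tx": 4,"ty": -1,"tz": -0.5},{"gripper": 0,"tx": 4,"ty": -1,"tz": -0.5},{"gripper": 0,"tx": 4,"ty": -1,"tz": -0.5},{"gripper": 0,"tx": 4,"ty": -1,"tz": -0.5},{"gripper": 0,"tx": 4,"ty": -1,"tz": -0.5,"rz": -0.1},{"gripper": 0,"rz": -0.12}])

```text
$.series[0]: bad value
```

```bash
cat > st.py <<'E'
from h import *
s=manip.get_state();R=s['eef_rot'];R=np.array(R)
print('t',round(s['time_s'],2),'pos',np.round(s['ee_pos'],4),'yawx',round(np.arctan2(R[1,0],R[0,0]),3),'q',np.round(s['q'],3),'gw',round(s['grip_width'],4),'gf',round(s['grip_force'],1),'F',np.round(s['contact_force'],1))
def delta(s,pos,Rt):
    """tool-frame shift (cm) and rotation vector to a target pose"""
    R=np.array(s['eef_rot']);return np.round(R.T@(np.array(pos)-s['ee_pos'])*100,2),np.round(Rn.from_matrix(R.T@Rt).as_rotvec(),3)
def down(yaw,tilt=0.):
    """tool y = x axis of a frame with this yaw, tool z = down, then tilted like rest"""
    F=Rn.from_euler('z',yaw).as_matrix()@Rn.from_euler('y',-tilt).as_matrix()
    return np.c_[F[:,1],F[:,0],-F[:,2]]
E
python3 - <<'E'
from st import *
print(delta(s,[.5017,-.2491,.27],down(.316)))
E
```

```text
t 1.4 pos [ 0.1629 -0.4727  0.2313] yawx 0.332 q [-1.239  0.213 -0.034  1.324  0.     1.571] gw 0.0856 gf 0.0 F [-0.   0.6 -0.9]
(array([ 39.32, -10.1 ,  -3.87]), array([-0.   , -0.   , -1.555]))
```

Request:
apply_moves(series=[{"gripper": 0.0,"tx": 4.0,"ty": -1.0,"tz": -0.5,"rx": 0.0,"ry": 0.0,"rz": 0.0},{"gripper": 0.0,"tx": 4.0,"ty": -1.0,"tz": -0.5,"rx": 0.0,"ry": 0.0,"rz": 0.0},{"gripper": 0.0,"tx": 4.0,"ty": -1.0,"tz": -0.5,"rx": 0.0,"ry": 0.0,"rz": 0.0},{"gripper": 0.0,"tx": 4.0,"ty": -1.0,"tz": -0.5,"rx": 0.0,"ry": 0.0,"rz": 0.0},{"gripper": 0.0,"tx": 4.0,"ty": -1.0,"tz": -0.5,"rx": 0.0,"ry": 0.0,"rz": 0.0},{"gripper": 0.0,"tx": 4.0,"ty": -1.0,"tz": -0.5,"rx": 0.0,"ry": 0.0,"rz": 0.0},{"gripper": 0.0,"tx": 0.0,"ty": 0.0,"tz": 0.0,"rx": 0.0,"ry": 0.0,"rz": -0.12},{"gripper": 0.0,"tx": 0.0,"ty": 0.0,"tz": 0.0,"rx": 0.0,"ry": 0.0,"rz": -0.12}])

```text
time_s: 2.07
ee_pos: [0.3722, -0.3363, 0.2614]
eef_rot: [[0.836, 0.548, 0.0], [0.548, -0.836, -0.0], [0.0, 0.0, -1.0]]
contact_force: [-1.1, -0.8, -0.2]
grip_width: 0.0855
grip_force: 0.0
```

Request:
apply_moves(series=[{"gripper": 0.0,"tx": 3.0,"ty": 0.0,"tz": 0.0,"rx": 0.0,"ry": 0.0,"rz": -0.12},{"gripper": 0.0,"tx": 3.0,"ty": 0.0,"tz": 0.0,"rx": 0.0,"ry": 0.0,"rz": -0.12},{"gripper": 0.0,"tx": 3.0,"ty": 0.0,"tz": 0.0,"rx": 0.0,"ry": 0.0,"rz": -0.12},{"gripper": 0.0,"tx": 0.0,"ty": 0.0,"tz": 0.0,"rx": 0.0,"ry": 0.0,"rz": -0.12},{"gripper": 0.0,"tx": 0.0,"ty": 0.0,"tz": 0.0,"rx": 0.0,"ry": 0.0,"rz": -0.12},{"gripper": 0.0,"tx": 0.0,"ty": 0.0,"tz": 0.0,"rx": 0.0,"ry": 0.0,"rz": -0.12},{"gripper": 0.0,"tx": 0.0,"ty": 0.0,"tz": 0.0,"rx": 0.0,"ry": 0.0,"rz": -0.12},{"gripper": 0.0,"tx": 0.0,"ty": 0.0,"tz": 0.0,"rx": 0.0,"ry": 0.0,"rz": -0.12}])

```text
time_s: 2.73
ee_pos: [0.4393, -0.2806, 0.2613]
eef_rot: [[0.033, 0.999, -0.0], [0.999, -0.033, 0.0], [0.0, -0.0, -1.0]]
contact_force: [-1.1, 0.7, 0.9]
grip_width: 0.0852
grip_force: 0.0
```

```bash
python3 - <<'E'
from st import *
print(delta(s,[.5017,-.2491,.27],down(.316)))
c=manip.capture('wrist');print(np.round(c['mount'],3).tolist(),c['fx'])
E
```

```text
t 2.73 pos [ 0.4393 -0.2806  0.2613] yawx 1.538 q [-0.568  0.255  0.095  1.411  0.     1.035] gw 0.0852 gf 0.0 F [-1.1  0.7  0.9]
(array([ 3.35,  6.13, -0.87]), array([-0.   , -0.   , -0.349]))
[[-0.001, -0.951, -0.31, 0.079], [1.0, -0.001, -0.001, -0.001], [0.0, -0.31, 0.951, -0.142], [0.0, 0.0, 0.0, 1.0]] 388.35066877183965
```

Request:
apply_moves(series=[{"gripper": 0.0,"tx": 1.7,"ty": 3.1,"tz": -0.5,"rx": 0.0,"ry": 0.0,"rz": 0.0},{"gripper": 0.0,"tx": 1.7,"ty": 3.1,"tz": -0.5,"rx": 0.0,"ry": 0.0,"rz": 0.0},{"gripper": 0.0,"tx": 0.0,"ty": 0.0,"tz": 0.0,"rx": 0.0,"ry": 0.0,"rz": -0.12},{"gripper": 0.0,"tx": 0.0,"ty": 0.0,"tz": 0.0,"rx": 0.0,"ry": 0.0,"rz": -0.12},{"gripper": 0.0,"tx": 0.0,"ty": 0.0,"tz": 0.0,"rx": 0.0,"ry": 0.0,"rz": -0.11},{"gripper": 0.0,"tx": 0.0,"ty": 0.0,"tz": 0.0,"rx": 0.0,"ry": 0.0,"rz": 0.0},{"gripper": 0.0,"tx": 0.0,"ty": 0.0,"tz": 0.0,"rx": 0.0,"ry": 0.0,"rz": 0.0}])

```text
time_s: 3.37
ee_pos: [0.5025, -0.2491, 0.2713]
eef_rot: [[-0.301, 0.954, -0.0], [0.954, 0.301, 0.0], [0.0, -0.0, -1.0]]
contact_force: [-0.7, 0.9, 0.3]
grip_width: 0.0855
grip_force: 0.0
```

```bash
cat > look.py <<'E'
from st import *
def look(t,p0,fn):
    s=manip.get_state();T=tool(s);c=manip.capture('wrist')
    D=manip.masks_of(t,c);print(t,[(round(d['p'],2),d['bbox']) for d in D[:3]])
    im=c['image'].copy();p=p0
    if D:
        p,sc=fit(t,[(c,D[0]['mask'].astype(np.float32),T)],p0);print('wrist fit',np.round(p,4),round(sc,3))
        m=D[0]['mask'].astype(np.uint8);cs,_=cv2.findContours(m,0,1);cv2.drawContours(im,cs,-1,(0,255,255),1)
    wire(im,c,t,p,T);cv2.imwrite(fn,im)
    return p
E
python3 - <<'E'
from look import *
print(delta(s,[.5017,-.2491,.27],down(.316)))
look('card',[.5017,-.2491,.316],'pics/w1.png')
E
```

```text
t 3.37 pos [ 0.5025 -0.2491  0.2713] yawx 1.876 q [-0.46   0.342  0.239  1.467  0.     0.805] gw 0.0855 gf 0.0 F [-0.7  0.9  0.3]
(array([ 0.02, -0.07,  0.13]), array([-0.  , -0.  , -0.01]))
card [(0.87, [323.9, 155.4, 11.1, 126.0])]
wrist fit [ 0.5038 -0.2501  0.3032] 0.86
```

View pics/w1.png

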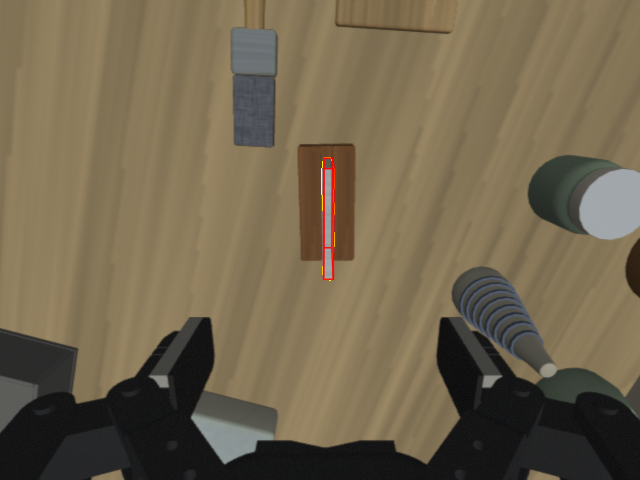

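The wrist image shows the card's top edge at about (328,155)-(328,280), matching the fit, with the bottle well off to the right at (500,320). Descending.

Request:
apply_moves(series=[{"gripper": 0.0,"tx": -0.1,"ty": 0.1,"tz": 3.5,"rx": 0.0,"ry": 0.0,"rz": 0.0},{"gripper": 0.0,"tx": 0.0,"ty": 0.0,"tz": 3.5,"rx": 0.0,"ry": 0.0,"rz": 0.0},{"gripper": 0.0,"tx": 0.0,"ty": 0.0,"tz": 3.5,"rx": 0.0,"ry": 0.0,"rz": 0.0},{"gripper": 0.0,"tx": 0.0,"ty": 0.0,"tz": 3.5,"rx": 0.0,"ry": 0.0,"rz": 0.0},{"gripper": 0.0,"tx": 0.0,"ty": 0.0,"tz": 3.0,"rx": 0.0,"ry": 0.0,"rz": 0.0},{"gripper": 0.0,"tx": 0.0,"ty": 0.0,"tz": 1.6,"rx": 0.0,"ry": 0.0,"rz": 0.0},{"gripper": 0.5,"tx": 0.0,"ty": 0.0,"tz": 0.0,"rx": 0.0,"ry": 0.0,"rz": 0.0},{"gripper": 0.7,"tx": 0.0,"ty": 0.0,"tz": 0.0,"rx": 0.0,"ry": 0.0,"rz": 0.0}], squeeze=25)

```text
time_s: 4.13
ee_pos: [0.5034, -0.2497, 0.0854]
eef_rot: [[-0.304, 0.953, -0.001], [0.953, 0.304, 0.0], [0.001, -0.001, -1.0]]
contact_force: [-0.5, 0.3, 0.3]
grip_width: 0.064
grip_force: 0.0
```

Request:
apply_moves(series=[{"gripper": 1.0,"tx": 0.0,"ty": 0.0,"tz": 0.0,"rx": 0.0,"ry": 0.0,"rz": 0.0},{"gripper": 1.0,"tx": 0.0,"ty": 0.0,"tz": 0.0,"rx": 0.0,"ry": 0.0,"rz": 0.0},{"gripper": 1.0,"tx": 0.0,"ty": 0.0,"tz": 0.0,"rx": 0.0,"ry": 0.0,"rz": 0.0},{"gripper": 1.0,"tx": 0.0,"ty": 0.0,"tz": 0.0,"rx": 0.0,"ry": 0.0,"rz": 0.0},{"gripper": 1.0,"tx": 0.0,"ty": 0.0,"tz": 0.0,"rx": 0.0,"ry": 0.0,"rz": 0.0},{"gripper": 1.0,"tx": 0.0,"ty": 0.0,"tz": 0.0,"rx": 0.0,"ry": 0.0,"rz": 0.0}], squeeze=25)

```text
time_s: 4.63
ee_pos: [0.5043, -0.25, 0.0862]
eef_rot: [[-0.306, 0.952, 0.001], [0.952, 0.306, -0.001], [-0.001, 0.001, -1.0]]
contact_force: [-1.0, -0.3, 5.8]
grip_width: 0.0076
grip_force: 27.2
```

Request:
apply_moves(series=[{"gripper": 1.0,"tx": 0.0,"ty": 0.0,"tz": -1.0,"rx": 0.0,"ry": 0.0,"rz": 0.0},{"gripper": 1.0,"tx": 0.0,"ty": 0.0,"tz": -2.0,"rx": 0.0,"ry": 0.0,"rz": 0.0},{"gripper": 1.0,"tx": 0.0,"ty": 0.0,"tz": -3.5,"rx": 0.0,"ry": 0.0,"rz": 0.0},{"gripper": 1.0,"tx": 0.0,"ty": 0.0,"tz": -3.5,"rx": 0.0,"ry": 0.0,"rz": 0.0},{"gripper": 1.0,"tx": 0.0,"ty": 0.0,"tz": -3.5,"rx": 0.0,"ry": 0.0,"rz": 0.0},{"gripper": 1.0,"tx": 0.0,"ty": 0.0,"tz": -3.5,"rx": 0.0,"ry": 0.0,"rz": 0.0},{"gripper": 1.0,"tx": 0.0,"ty": 0.0,"tz": -2.5,"rx": 0.0,"ry": 0.0,"rz": 0.0},{"gripper": 1.0,"tx": 0.0,"ty": 0.0,"tz": -1.0,"rx": 0.0,"ry": 0.0,"rz": 0.0}], squeeze=25)

```text
time_s: 5.3
ee_pos: [0.5043, -0.2501, 0.2952]
eef_rot: [[-0.306, 0.952, 0.005], [0.952, 0.306, -0.002], [-0.004, 0.004, -1.0]]
contact_force: [0.8, -0.0, -0.4]
grip_width: 0.0075
grip_force: 26.2
```

Request:
apply_moves(series=[{"gripper": 1.0,"tx": 1.5,"ty": 0.5,"tz": 0.0,"rx": 0.0,"ry": 0.0,"rz": 0.06},{"gripper": 1.0,"tx": 2.5,"ty": 0.8,"tz": 0.0,"rx": 0.0,"ry": 0.0,"rz": 0.0},{"gripper": 1.0,"tx": 3.0,"ty": 1.0,"tz": 0.0,"rx": 0.0,"ry": 0.0,"rz": 0.0},{"gripper": 1.0,"tx": 3.0,"ty": 1.0,"tz": 0.0,"rx": 0.0,"ry": 0.0,"rz": 0.0},{"gripper": 1.0,"tx": 1.5,"ty": 0.5,"tz": 0.0,"rx": 0.0,"ry": 0.0,"rz": 0.0},{"gripper": 1.0,"tx": 0.0,"ty": 0.0,"tz": 0.0,"rx": 0.0,"ry": 0.0,"rz": 0.0},{"gripper": 1.0,"tx": 0.0,"ty": 0.0,"tz": 0.0,"rx": 0.0,"ry": 0.0,"rz": 0.0}], squeeze=25)

```text
time_s: 5.88
ee_pos: [0.511, -0.1282, 0.2912]
eef_rot: [[-0.25, 0.968, 0.001], [0.968, 0.25, -0.0], [-0.001, 0.001, -1.0]]
contact_force: [0.1, 0.3, -0.6]
grip_width: 0.0075
grip_force: 26.1
```

```bash
python3 - <<'E'
from look import *
look('easel',[.5005,-.0257,.2487],'pics/w2.png')
E
```

```text
t 5.88 pos [ 0.511  -0.1282  0.2912] yawx 1.823 q [-0.246  0.27   0.189  1.49  -0.     1.072] gw 0.0075 gf 26.1 F [ 0.1  0.3 -0.6]
easel [(0.59, [286.1, 25.1, 112.9, 127.5])]
wrist fit [ 0.5014 -0.0261  0.2418] 0.96
```

View pics/w2.png

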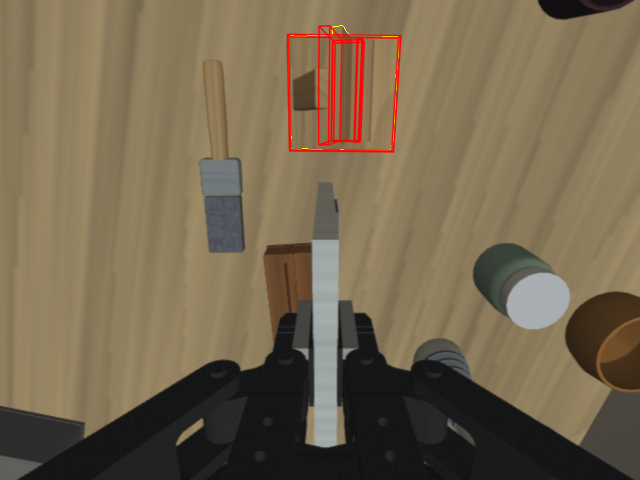

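```bash
python3 - <<'E'
from look import *
s=manip.get_state();T=tool(s);c=manip.capture('wrist');im=c['image']
u0,v0,S=280,15,5
cr=cv2.resize(im[v0:v0+110,u0:u0+130],None,fx=S,fy=S,interpolation=cv2.INTER_CUBIC)
for i in range(0,130,10): cv2.putText(cr,str(u0+i),(i*S,10),0,.35,(0,0,255),1);cv2.line(cr,(i*S,12),(i*S,18),(0,0,255),1)
for i in range(0,110,10): cv2.putText(cr,str(v0+i),(0,i*S+4),0,.35,(0,0,255),1)
cv2.imwrite('pics/w2c.png',cr)
p=[.5014,-.0261,.2418]
for nm,P in [('board top front',[(-4,42,55),(-4,-42,55)]),('board top back',[(-12,42,55),(-12,-42,55)]),('board foot',[(-4,42,0),(-4,-42,0)]),('lip top in',[(10,42,6),(10,-42,6)]),('lip top out',[(14,42,6),(14,-42,6)])]:
    print(nm,np.round(proj(c,place(rest(np.array(P)/1000.),p),T),1).tolist())
E
```

```text
t 5.98 pos [ 0.511  -0.1294  0.2907] yawx 1.821 q [-0.248  0.27   0.189  1.489 -0.     1.072] gw 0.0077 gf 26.1 F [ 0.9  0.1 -1.3]
board top front [[329.5, 23.5], [328.2, 143.0]]
board top back [[318.7, 23.9], [318.4, 142.8]]
board foot [[341.5, 38.2], [339.6, 139.5]]
lip top in [[356.9, 36.3], [353.8, 140.1]]
lip top out [[361.7, 36.1], [358.2, 140.2]]
```

View pics/w2c.png

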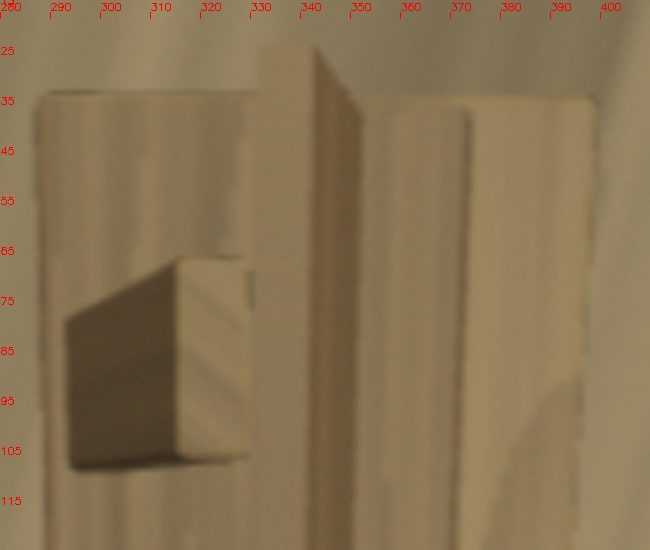

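The board and lip sit about 10.5 mm further to +x than the base's centre: board front edge at u≈342, foot at ≈352, lip outside at ≈373. I'll correct the model and cross-check it with the fixed cameras.

```bash
sed -i "s/'easel':\[box(-55,55/'easel':[box(-65.5,44.5/" h.py; python3 - <<'E'
from look import *
p=look('easel',[.5116,-.0236,.242],'pics/w3.png')
obs=[]
for n in('scene','top'):
    c=manip.capture(n);e=proj(c,[[.51,-.025,.04]])[0]
    D=[d for d in manip.masks_of('easel',c) if np.hypot(d['bbox'][0]+d['bbox'][2]/2-e[0],d['bbox'][1]+d['bbox'][3]/2-e[1])<25]
    if D: o=(c,D[0]['mask'].astype(np.float32),None);obs.append(o);print(n,fit('easel',[o],[.5116,-.0236,.242]))
    D=[d for d in manip.masks_of('card',c)][:2];print([(round(d['p'],2),d['bbox']) for d in D])
r=np.array([.5116,-.0236,.062])
def tgt(dz,dx=.002): 
    F=Rn.from_euler('z',.242).as_matrix()@TILT
    return r+F@[dx,0,.0782+dz]
print('target at +60mm',np.round(tgt(.06),4),delta(s,tgt(.06),down(.242,.2)))
E
```

```text
t 6.03 pos [ 0.511  -0.1296  0.2906] yawx 1.821 q [-0.248  0.271  0.189  1.489 -0.     1.072] gw 0.0076 gf 26.1 F [ 0.9 -0.5 -0.2]
easel [(0.93, [289.0, 24.8, 111.5, 124.9])]
wrist fit [ 0.5114 -0.0237  0.2462] 0.974
scene (array([ 0.50824284, -0.0243049 ,  0.24578911]), np.float64(0.9459856748580933))
[(0.21, [296.2, 211.4, 58.8, 66.1])]
top (array([ 0.51032097, -0.02268601,  0.23930078]), np.float64(0.9670979380607605))
[(0.41, [364.3, 221.6, 7.5, 16.9]), (0.38, [296.1, 223.1, 61.7, 56.8])]
target at +60mm [ 0.4868 -0.0297  0.1978] (array([10.28,  0.14,  9.27]), array([-0.2  , -0.001,  0.008]))
```

Request:
apply_moves(series=[{"gripper": 1.0,"tx": 1.5,"ty": 0.0,"tz": 0.0,"rx": -0.05,"ry": 0.0,"rz": 0.0},{"gripper": 1.0,"tx": 3.0,"ty": 0.0,"tz": 0.0,"rx": -0.05,"ry": 0.0,"rz": 0.0},{"gripper": 1.0,"tx": 3.0,"ty": 0.0,"tz": 0.0,"rx": -0.05,"ry": 0.0,"rz": 0.0},{"gripper": 1.0,"tx": 2.0,"ty": 0.0,"tz": 0.0,"rx": -0.05,"ry": 0.0,"rz": 0.0},{"gripper": 1.0,"tx": 0.8,"ty": 0.0,"tz": 0.0,"rx": 0.0,"ry": 0.0,"rz": 0.008},{"gripper": 1.0,"tx": 0.0,"ty": 0.0,"tz": 0.0,"rx": 0.0,"ry": 0.0,"rz": 0.0},{"gripper": 1.0,"tx": 0.0,"ty": 0.0,"tz": 0.0,"rx": 0.0,"ry": 0.0,"rz": 0.0}], squeeze=25)

```text
time_s: 7.02
ee_pos: [0.4854, -0.029, 0.2906]
eef_rot: [[-0.242, 0.951, 0.193], [0.97, 0.237, 0.049], [0.001, 0.199, -0.98]]
contact_force: [-0.2, -0.1, -0.6]
grip_width: 0.0077
grip_force: 26.1
```

```bash
cat > tg.py <<'E'
from st import *
r=np.array([.5110,-.0237,.062]);YAW=.243
def tgt(dz,dx=.002):
    F=Rn.from_euler('z',YAW).as_matrix()@TILT
    return r+F@[dx,0,.0782+dz]
E
python3 - <<'E'
from tg import *
print(delta(s,tgt(0.),down(YAW,.2)))
E
```

```text
t 7.02 pos [ 0.4854 -0.029   0.2906] yawx 1.815 q [-0.105  0.005 -0.143  1.235  0.069  1.229] gw 0.0077 gf 26.1 F [-0.2 -0.1 -0.6]
(array([-0.12, -1.78, 15.1 ]), array([ 0.   , -0.001,  0.001]))
```

Request:
apply_moves(series=[{"gripper": 1.0,"tx": -0.1,"ty": -0.9,"tz": 1.0,"rx": 0.0,"ry": 0.0,"rz": 0.0},{"gripper": 1.0,"tx": 0.0,"ty": -0.9,"tz": 2.0,"rx": 0.0,"ry": 0.0,"rz": 0.0},{"gripper": 1.0,"tx": 0.0,"ty": 0.0,"tz": 3.0,"rx": 0.0,"ry": 0.0,"rz": 0.0},{"gripper": 1.0,"tx": 0.0,"ty": 0.0,"tz": 3.0,"rx": 0.0,"ry": 0.0,"rz": 0.0},{"gripper": 1.0,"tx": 0.0,"ty": 0.0,"tz": 2.0,"rx": 0.0,"ry": 0.0,"rz": 0.0},{"gripper": 1.0,"tx": 0.0,"ty": 0.0,"tz": 1.0,"rx": 0.0,"ry": 0.0,"rz": 0.0},{"gripper": 1.0,"tx": 0.0,"ty": 0.0,"tz": 0.0,"rx": 0.0,"ry": 0.0,"rz": 0.0},{"gripper": 1.0,"tx": 0.0,"ty": 0.0,"tz": 0.0,"rx": 0.0,"ry": 0.0,"rz": 0.0}], squeeze=25)

```text
time_s: 7.68
ee_pos: [0.4918, -0.029, 0.1689]
eef_rot: [[-0.24, 0.952, 0.191], [0.971, 0.235, 0.049], [0.002, 0.197, -0.98]]
contact_force: [0.1, 0.5, -0.0]
grip_width: 0.0076
grip_force: 26.1
```

```bash
python3 - <<'E'
from tg import *
print(delta(s,tgt(0.),down(YAW,.2)))
c=manip.capture('scene');im=c['image'].copy()
u,v=[int(x) for x in proj(c,[[.5,-.025,.1]])[0]];cv2.imwrite('pics/s4.png',cv2.resize(im[v-60:v+60,u-80:u+80],(800,600),interpolation=cv2.INTER_CUBIC))
E
```

```text
t 7.68 pos [ 0.4918 -0.029   0.1689] yawx 1.813 q [-0.103  0.053 -0.402  0.929  0.069  1.232] gw 0.0076 gf 26.1 F [ 0.1  0.5 -0. ]
(array([0.05, 0.03, 3.05]), array([-0.001, -0.002, -0.001]))
```

View pics/s4.png

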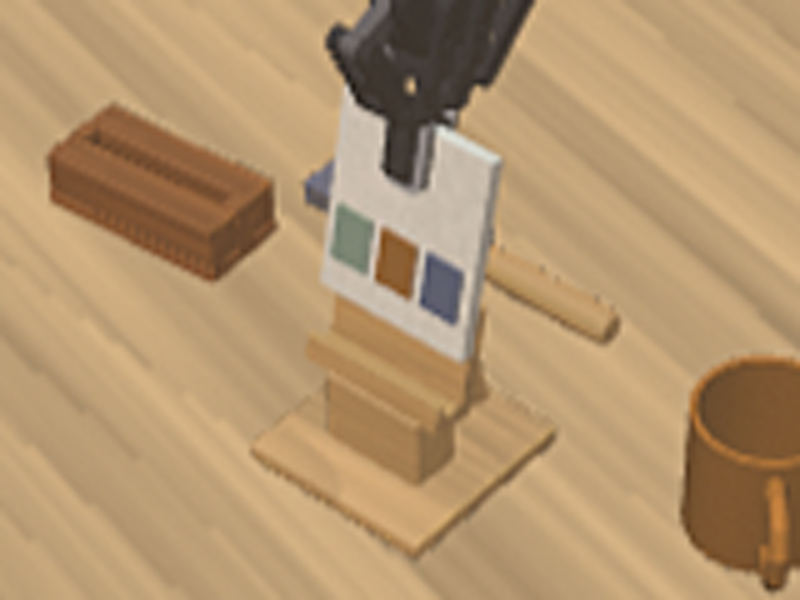

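The card hangs centred above the ledge, in front of the board, chips to the front (crop ≈(395,265)). Lowering gently.

Request:
apply_moves(series=[{"gripper": 1.0,"tx": 0.0,"ty": 0.0,"tz": 1.0,"rx": 0.0,"ry": 0.0,"rz": 0.0},{"gripper": 1.0,"tx": 0.0,"ty": 0.0,"tz": 0.8,"rx": 0.0,"ry": 0.0,"rz": 0.0},{"gripper": 1.0,"tx": 0.0,"ty": 0.0,"tz": 0.5,"rx": 0.0,"ry": 0.0,"rz": 0.0},{"gripper": 1.0,"tx": 0.0,"ty": 0.0,"tz": 0.3,"rx": 0.0,"ry": 0.0,"rz": 0.0},{"gripper": 1.0,"tx": 0.0,"ty": 0.0,"tz": 0.2,"rx": 0.0,"ry": 0.0,"rz": 0.0},{"gripper": 1.0,"tx": 0.0,"ty": 0.0,"tz": 0.0,"rx": 0.0,"ry": 0.0,"rz": 0.0},{"gripper": 1.0,"tx": 0.0,"ty": 0.0,"tz": 0.0,"rx": 0.0,"ry": 0.0,"rz": 0.0}], squeeze=25)

```text
time_s: 8.32
ee_pos: [0.4971, -0.027, 0.1419]
eef_rot: [[-0.241, 0.951, 0.193], [0.971, 0.236, 0.049], [0.002, 0.199, -0.98]]
contact_force: [0.2, -0.1, -0.7]
grip_width: 0.0076
grip_force: 26.1
```

Request:
apply_moves(series=[{"gripper": 1.0,"tx": 0.0,"ty": 0.0,"tz": 0.1,"rx": 0.0,"ry": 0.0,"rz": 0.0},{"gripper": 1.0,"tx": 0.0,"ty": 0.0,"tz": 0.1,"rx": 0.0,"ry": 0.0,"rz": 0.0},{"gripper": 1.0,"tx": 0.0,"ty": 0.0,"tz": 0.0,"rx": 0.0,"ry": 0.0,"rz": 0.0}], squeeze=25)

```text
time_s: 8.57
ee_pos: [0.4974, -0.0269, 0.1397]
eef_rot: [[-0.241, 0.951, 0.192], [0.971, 0.236, 0.049], [0.002, 0.199, -0.98]]
contact_force: [0.2, 0.4, -1.0]
grip_width: 0.0077
grip_force: 26.1
```

```bash
python3 - <<'E'
from tg import *
print(delta(s,tgt(0.),down(YAW,.2)))
E
```

```text
t 8.57 pos [ 0.4974 -0.0269  0.1397] yawx 1.814 q [-0.097  0.082 -0.448  0.852  0.068  1.237] gw 0.0077 gf 26.1 F [ 0.2  0.4 -1. ]
(array([-0.01,  0.02,  0.07]), array([ 0.   , -0.002, -0.   ]))
```

Request:
apply_moves(series=[{"gripper": 1.0,"tx": 0.0,"ty": 0.0,"tz": 0.1,"rx": 0.0,"ry": 0.0,"rz": 0.0},{"gripper": 1.0,"tx": 0.0,"ty": 0.0,"tz": 0.05,"rx": 0.0,"ry": 0.0,"rz": 0.0},{"gripper": 1.0,"tx": 0.0,"ty": 0.0,"tz": 0.0,"rx": 0.0,"ry": 0.0,"rz": 0.0}], squeeze=25)

```text
time_s: 8.82
ee_pos: [0.498, -0.0268, 0.1389]
eef_rot: [[-0.241, 0.951, 0.193], [0.971, 0.236, 0.05], [0.002, 0.2, -0.98]]
contact_force: [-5.6, 1.6, 10.7]
grip_width: 0.0076
grip_force: 28.0
```

Request:
apply_moves(series=[{"gripper": 1.0,"tx": 0.0,"ty": 0.0,"tz": 0.1,"rx": 0.0,"ry": 0.0,"rz": 0.0},{"gripper": 1.0,"tx": 0.0,"ty": 0.0,"tz": 0.0,"rx": 0.0,"ry": 0.0,"rz": 0.0}], squeeze=25)

```text
time_s: 8.98
ee_pos: [0.4985, -0.0267, 0.1388]
eef_rot: [[-0.241, 0.951, 0.195], [0.971, 0.236, 0.05], [0.001, 0.201, -0.98]]
contact_force: [-13.9, 2.7, 27.7]
grip_width: 0.0079
grip_force: 31.0
```

Request:
apply_moves(series=[{"gripper": 1.0,"tx": 0.0,"ty": 0.0,"tz": -0.15,"rx": 0.0,"ry": 0.0,"rz": 0.0},{"gripper": 1.0,"tx": 0.0,"ty": 0.0,"tz": 0.0,"rx": 0.0,"ry": 0.0,"rz": 0.0},{"gripper": 0.85,"tx": 0.0,"ty": 0.0,"tz": 0.0,"rx": 0.0,"ry": 0.0,"rz": 0.0},{"gripper": 0.75,"tx": 0.0,"ty": 0.0,"tz": 0.0,"rx": 0.0,"ry": 0.0,"rz": 0.0},{"gripper": 0.65,"tx": 0.0,"ty": 0.0,"tz": 0.0,"rx": 0.0,"ry": 0.0,"rz": 0.0},{"gripper": 0.5,"tx": 0.0,"ty": 0.0,"tz": 0.0,"rx": 0.0,"ry": 0.0,"rz": 0.0},{"gripper": 0.5,"tx": 0.0,"ty": 0.0,"tz": 0.0,"rx": 0.0,"ry": 0.0,"rz": 0.0},{"gripper": 0.5,"tx": 0.0,"ty": 0.0,"tz": 0.0,"rx": 0.0,"ry": 0.0,"rz": 0.0}], squeeze=25)

```text
time_s: 9.65
ee_pos: [0.4976, -0.0269, 0.1387]
eef_rot: [[-0.241, 0.951, 0.192], [0.971, 0.236, 0.049], [0.002, 0.199, -0.98]]
contact_force: [0.3, 0.1, 0.5]
grip_width: 0.0428
grip_force: 0.0
```

Request:
apply_moves(series=[{"gripper": 0.5,"tx": 0.0,"ty": 0.0,"tz": -1.0,"rx": 0.0,"ry": 0.0,"rz": 0.0},{"gripper": 0.5,"tx": 0.0,"ty": 0.0,"tz": -2.0,"rx": 0.0,"ry": 0.0,"rz": 0.0},{"gripper": 0.5,"tx": 0.0,"ty": 0.0,"tz": -3.5,"rx": 0.0,"ry": 0.0,"rz": 0.0},{"gripper": 0.5,"tx": 0.0,"ty": 0.0,"tz": -3.5,"rx": 0.0,"ry": 0.0,"rz": 0.0},{"gripper": 0.0,"tx": 0.0,"ty": 0.0,"tz": -3.5,"rx": 0.0,"ry": 0.0,"rz": 0.0},{"gripper": 0.0,"tx": 0.0,"ty": 0.0,"tz": 0.0,"rx": 0.1,"ry": 0.0,"rz": 0.0},{"gripper": 0.0,"tx": 0.0,"ty": 0.0,"tz": 0.0,"rx": 0.1,"ry": 0.0,"rz": 0.0},{"gripper": 0.0,"tx": 0.0,"ty": 0.0,"tz": 0.0,"rx": 0.0,"ry": 0.0,"rz": 0.0}], squeeze=25)

```text
time_s: 10.32
ee_pos: [0.4728, -0.0333, 0.2696]
eef_rot: [[-0.241, 0.97, -0.009], [0.97, 0.241, 0.0], [0.003, -0.009, -1.0]]
contact_force: [1.7, -0.6, -1.0]
grip_width: 0.0853
grip_force: 0.0
```

```bash
cat >> h.py <<'E'
M['seated']=[rest(box(-4,4,-45,45,0,110))]
E
python3 - <<'E'
from look import *
T=tool(s);w=manip.capture('wrist');c=manip.capture('scene')
a=w['image'].copy();b=c['image'].copy();P=[.511,-.0237,.243]
for n,cc,TT in(('w',w,T),('s',c,None)):
    D=manip.masks_of('card',cc);print([(round(d['p'],2),d['bbox']) for d in D[:2]],cv2.boundingRect(np.float32(proj(cc,place(M['seated'][0],P),TT))))
    if D: print(fit('seated',[(cc,D[0]['mask'].astype(np.float32),TT)],P))
wire(a,w,'seated',P,T)
u,v=[int(x) for x in proj(c,[[.5,-.025,.1]])[0]];b=cv2.resize(b[v-60:v+60,u-50:u+50],(400,480),interpolation=cv2.INTER_CUBIC)
cv2.imwrite('pics/s5.png',np.hstack([a[:, 120:520],b]))
cl=[.4873,.3023,.0576]
print(delta(s,[cl[0],cl[1],.30],down(cl[2])))
E
```

```text
t 10.32 pos [ 0.4728 -0.0333  0.2696] yawx 1.815 q [-0.07   0.165  0.002  1.418 -0.     1.257] gw 0.0853 gf 0.0 F [ 1.7 -0.6 -1. ]
[(0.7, [349.4, 159.9, 29.5, 151.6])] (348, 159, 31, 150)
(array([ 0.51024759, -0.02494161,  0.24588851]), np.float64(0.8973825573921204))
[(0.89, [308.0, 194.1, 36.7, 54.6])] (306, 193, 37, 57)
(array([ 0.50780168, -0.0256904 ,  0.23252058]), np.float64(0.9691165685653687))
(array([32.23,  9.48, -3.05]), array([-0.009, -0.002,  0.186]))
```

View pics/s5.png

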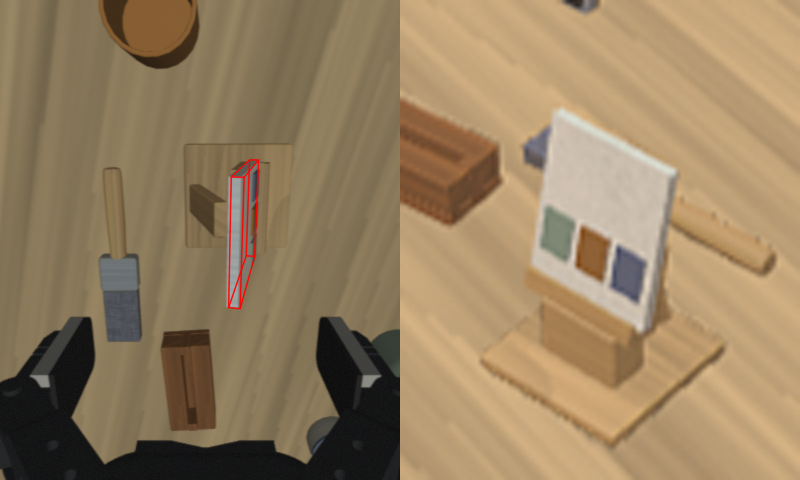

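The card is seated on the ledge against the board, chips forward (right panel ≈(590,250)). The overlay agrees with the wrist view. Next, the clip.

Request:
apply_moves(series=[{"gripper": 0.0,"tx": 2.0,"ty": 0.6,"tz": -0.3,"rx": 0.0,"ry": 0.0,"rz": 0.0},{"gripper": 0.0,"tx": 3.5,"ty": 1.0,"tz": -0.3,"rx": 0.0,"ry": 0.0,"rz": 0.0},{"gripper": 0.0,"tx": 3.5,"ty": 1.0,"tz": -0.3,"rx": 0.0,"ry": 0.0,"rz": 0.0},{"gripper": 0.0,"tx": 3.5,"ty": 1.0,"tz": -0.3,"rx": 0.0,"ry": 0.0,"rz": 0.0},{"gripper": 0.0,"tx": 3.5,"ty": 1.0,"tz": -0.3,"rx": 0.0,"ry": 0.0,"rz": 0.0},{"gripper": 0.0,"tx": 3.5,"ty": 1.0,"tz": -0.3,"rx": 0.0,"ry": 0.0,"rz": 0.0},{"gripper": 0.0,"tx": 3.5,"ty": 1.0,"tz": -0.3,"rx": 0.0,"ry": 0.0,"rz": 0.0},{"gripper": 0.0,"tx": 3.5,"ty": 1.0,"tz": -0.3,"rx": 0.0,"ry": 0.0,"rz": 0.0}])

```text
time_s: 11.18
ee_pos: [0.4809, 0.2433, 0.2967]
eef_rot: [[-0.24, 0.971, 0.002], [0.971, 0.24, 0.003], [0.003, 0.003, -1.0]]
contact_force: [0.4, -1.0, -0.5]
grip_width: 0.0853
grip_force: 0.0
```

Request:
apply_moves(series=[{"gripper": 0.0,"tx": 3.5,"ty": 1.0,"tz": 0.0,"rx": 0.0,"ry": 0.0,"rz": 0.0},{"gripper": 0.0,"tx": 2.0,"ty": 0.6,"tz": 0.0,"rx": 0.0,"ry": 0.0,"rz": 0.0},{"gripper": 0.0,"tx": 0.0,"ty": 0.0,"tz": 0.0,"rx": 0.0,"ry": 0.0,"rz": 0.1},{"gripper": 0.0,"tx": 0.0,"ty": 0.0,"tz": 0.0,"rx": 0.0,"ry": 0.0,"rz": 0.086},{"gripper": 0.0,"tx": 0.0,"ty": 0.0,"tz": 0.0,"rx": 0.0,"ry": 0.0,"rz": 0.0},{"gripper": 0.0,"tx": 0.0,"ty": 0.0,"tz": 0.0,"rx": 0.0,"ry": 0.0,"rz": 0.0}])

```text
time_s: 11.68
ee_pos: [0.4837, 0.2987, 0.2964]
eef_rot: [[-0.059, 0.998, 0.001], [0.998, 0.059, 0.003], [0.003, 0.001, -1.0]]
contact_force: [-0.1, 0.4, -0.3]
grip_width: 0.0852
grip_force: 0.0
```

```bash
python3 - <<'E'
from look import *
T=tool(s);w=manip.capture('wrist');im=w['image'].copy()
B=manip.masks_of('bar',w);print([(round(d['p'],2),d['bbox']) for d in B[:2]])
pb=fit('bar',[(w,B[0]['mask'].astype(np.float32),T)],[.4879,.2942,.034]);print('bar',pb)
for d in manip.masks_of('clip',w)[:3]:
    m=d['mask'].astype(np.uint8);v,u=np.nonzero(m)
    print('clip',round(d['p'],2),d['bbox'],m.sum(),np.round(cv2.minAreaRect(np.c_[u,v].astype(np.float32))[0],1),'at z=.12',np.round(ray(w,(np.mean(u),np.mean(v)),.115,T),4))
    try: print(fit('clip',[(w,d['mask'].astype(np.float32),T)],[.4873,.3023,.05]))
    except Exception as e: print(e)
print('hinge proj',proj(w,[[.4873,.3023,.08]],T))
u0,v0=200,90
cr=cv2.resize(im[v0:v0+200,u0:u0+260],None,fx=3,fy=3,interpolation=cv2.INTER_CUBIC)
for i in range(0,260,20): cv2.putText(cr,str(u0+i),(i*3,10),0,.35,(0,0,255),1);cv2.line(cr,(i*3,12),(i*3,18),(0,0,255),1)
for i in range(0,200,20): cv2.putText(cr,str(v0+i),(0,i*3+4),0,.35,(0,0,255),1)
cv2.imwrite('pics/w6.png',cr)
E
```

```text
t 11.68 pos [0.4837 0.2987 0.2964] yawx 1.63 q [5.520e-01 3.630e-01 3.310e-01 1.537e+00 2.000e-03 2.064e+00] gw 0.0852 gf 0.0 F [-0.1  0.4 -0.3]
[(0.62, [298.5, 126.6, 70.8, 153.7]), (0.24, [319.5, 432.7, 13.8, 12.6])]
bar (array([0.48976492, 0.29603657, 0.03686416]), np.float64(0.7180355191230774))
clip 0.77 [302.4, 177.0, 25.9, 53.0] 943 [313.5 205. ] at z=.12 [0.472  0.3061 0.115 ]
(array([0.47525757, 0.29930804, 0.87756984]), np.float64(0.38945600390434265))
clip 0.73 [335.6, 181.0, 34.2, 49.2] 1043 [352. 206.] at z=.12 [0.5047 0.3072 0.115 ]
(array([ 0.50577398,  0.30259446, -0.67015326]), np.float64(0.43031322956085205))
clip 0.68 [301.9, 177.8, 65.0, 56.0] 2463 [333.4 204.6] at z=.12 [0.489  0.3074 0.115 ]
(array([0.48932802, 0.30287454, 0.03746934]), np.float64(0.9510044455528259))
hinge proj [[330.42490522 203.65654445]]
```

View pics/w6.png

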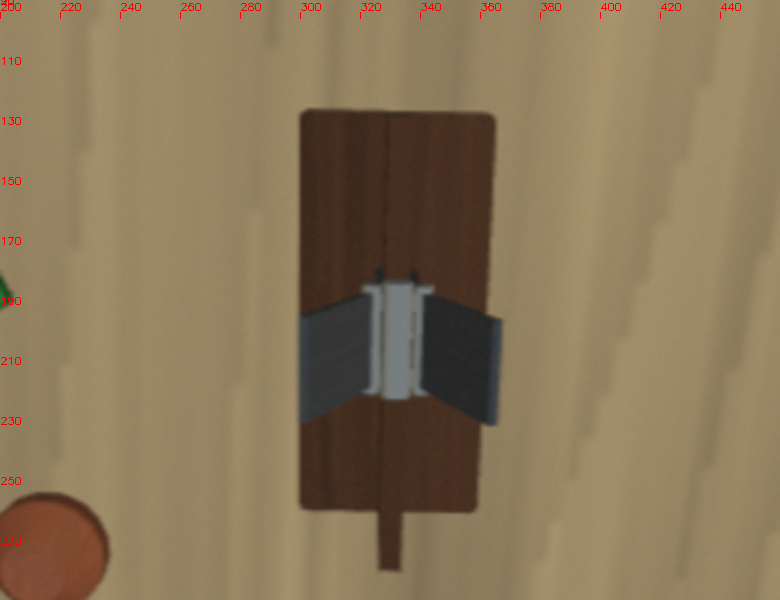

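The hinge barrel shows at about (333,203) with both splayed handles either side. The third mask (the whole clip) fits at 0.95, giving clip ≈ (0.489, 0.303), yaw 0.037.

```bash
python3 - <<'E'
from st import *
print(delta(s,[.4893,.3029,.0925],down(.0375)))
E
```

```text
t 11.83 pos [0.4839 0.2987 0.2961] yawx 1.63 q [5.520e-01 3.640e-01 3.320e-01 1.537e+00 2.000e-03 2.064e+00] gw 0.0856 gf 0.0 F [-1.   0.9  0.7]
(array([ 0.34,  0.56, 20.36]), array([ 0.001, -0.002,  0.021]))
```

Request:
apply_moves(series=[{"gripper": 0.0,"tx": 0.35,"ty": 0.55,"tz": 2.0,"rx": 0.0,"ry": 0.0,"rz": 0.02},{"gripper": 0.0,"tx": 0.0,"ty": 0.0,"tz": 3.5,"rx": 0.0,"ry": 0.0,"rz": 0.0},{"gripper": 0.0,"tx": 0.0,"ty": 0.0,"tz": 3.5,"rx": 0.0,"ry": 0.0,"rz": 0.0},{"gripper": 0.0,"tx": 0.0,"ty": 0.0,"tz": 2.5,"rx": 0.0,"ry": 0.0,"rz": 0.0},{"gripper": 0.0,"tx": 0.0,"ty": 0.0,"tz": 0.5,"rx": 0.0,"ry": 0.0,"rz": 0.0},{"gripper": 0.0,"tx": 0.0,"ty": 0.0,"tz": 0.0,"rx": 0.0,"ry": 0.0,"rz": 0.0},{"gripper": 0.0,"tx": 0.0,"ty": 0.0,"tz": 0.0,"rx": 0.0,"ry": 0.0,"rz": 0.0}])

```text
time_s: 12.42
ee_pos: [0.4896, 0.3033, 0.1771]
eef_rot: [[-0.038, 0.999, 0.001], [0.999, 0.038, 0.002], [0.002, 0.001, -1.0]]
contact_force: [0.1, -0.1, -0.2]
grip_width: 0.0854
grip_force: 0.0
```

```bash
python3 - <<'E'
from st import *
T=tool(s);w=manip.capture('wrist')
for d in manip.masks_of('clip',w)[:3]:
    print('clip',round(d['p'],2),d['bbox'],d['mask'].sum(),fit('clip',[(w,d['mask'].astype(np.float32),T)],[.4893,.3029,.0375]))
print(delta(s,[.4893,.3029,.0925],down(.0375)))
E
```

```text
t 12.42 pos [0.4896 0.3033 0.1771] yawx 1.608 q [5.540e-01 3.820e-01 5.900e-02 1.246e+00 2.000e-03 2.087e+00] gw 0.0854 gf 0.0 F [ 0.1 -0.1 -0.2]
clip 0.87 [274.8, 207.6, 45.1, 88.8] 2299 (array([0.48079634, 0.30064543, 0.248778  ]), np.float64(0.4063979685306549))
clip 0.64 [332.2, 209.2, 48.8, 86.4] 2416 (array([ 0.49609361,  0.30230075, -0.21339612]), np.float64(0.42658472061157227))
clip 0.56 [274.6, 209.3, 102.4, 87.5] 5725 (array([0.48886317, 0.30349662, 0.03927968]), np.float64(0.940779983997345))
(array([-0.06, -0.04,  8.46]), array([ 0.001, -0.002,  0.   ]))
```

Closer fit agrees: (0.4889, 0.3035, 0.039). Descending and squeezing.

Request:
apply_moves(series=[{"gripper": 0.0,"tx": 0.0,"ty": -0.05,"tz": 2.5,"rx": 0.0,"ry": 0.0,"rz": 0.0},{"gripper": 0.0,"tx": 0.0,"ty": 0.0,"tz": 2.5,"rx": 0.0,"ry": 0.0,"rz": 0.0},{"gripper": 0.0,"tx": 0.0,"ty": 0.0,"tz": 2.0,"rx": 0.0,"ry": 0.0,"rz": 0.0},{"gripper": 0.0,"tx": 0.0,"ty": 0.0,"tz": 1.4,"rx": 0.0,"ry": 0.0,"rz": 0.0},{"gripper": 0.0,"tx": 0.0,"ty": 0.0,"tz": 0.0,"rx": 0.0,"ry": 0.0,"rz": 0.0},{"gripper": 0.3,"tx": 0.0,"ty": 0.0,"tz": 0.0,"rx": 0.0,"ry": 0.0,"rz": 0.0},{"gripper": 0.5,"tx": 0.0,"ty": 0.0,"tz": 0.0,"rx": 0.0,"ry": 0.0,"rz": 0.0},{"gripper": 0.6,"tx": 0.0,"ty": 0.0,"tz": 0.0,"rx": 0.0,"ry": 0.0,"rz": 0.0}], squeeze=40)

```text
time_s: 13.18
ee_pos: [0.4896, 0.3039, 0.0933]
eef_rot: [[-0.037, 0.999, 0.002], [0.999, 0.037, 0.003], [0.003, 0.002, -1.0]]
contact_force: [0.9, 0.1, -2.1]
grip_width: 0.0517
grip_force: 5.2
```

Request:
apply_moves(series=[{"gripper": 0.7,"tx": 0.0,"ty": 0.0,"tz": 0.0,"rx": 0.0,"ry": 0.0,"rz": 0.0},{"gripper": 0.8,"tx": 0.0,"ty": 0.0,"tz": 0.0,"rx": 0.0,"ry": 0.0,"rz": 0.0},{"gripper": 0.9,"tx": 0.0,"ty": 0.0,"tz": 0.0,"rx": 0.0,"ry": 0.0,"rz": 0.0},{"gripper": 1.0,"tx": 0.0,"ty": 0.0,"tz": 0.0,"rx": 0.0,"ry": 0.0,"rz": 0.0},{"gripper": 1.0,"tx": 0.0,"ty": 0.0,"tz": 0.0,"rx": 0.0,"ry": 0.0,"rz": 0.0},{"gripper": 1.0,"tx": 0.0,"ty": 0.0,"tz": 0.0,"rx": 0.0,"ry": 0.0,"rz": 0.0},{"gripper": 1.0,"tx": 0.0,"ty": 0.0,"tz": 0.0,"rx": 0.0,"ry": 0.0,"rz": 0.0}], squeeze=40)

```text
time_s: 13.77
ee_pos: [0.4896, 0.3039, 0.0936]
eef_rot: [[-0.037, 0.999, 0.002], [0.999, 0.037, 0.003], [0.003, 0.002, -1.0]]
contact_force: [-2.3, -1.8, 14.9]
grip_width: 0.0174
grip_force: 41.2
```

Request:
apply_moves(series=[{"gripper": 1.0,"tx": 0.0,"ty": 0.0,"tz": -0.5,"rx": 0.0,"ry": 0.0,"rz": 0.0},{"gripper": 1.0,"tx": 0.0,"ty": 0.0,"tz": -1.0,"rx": 0.0,"ry": 0.0,"rz": 0.0},{"gripper": 1.0,"tx": 0.0,"ty": 0.0,"tz": -2.0,"rx": 0.0,"ry": 0.0,"rz": 0.0},{"gripper": 1.0,"tx": 0.0,"ty": 0.0,"tz": -3.0,"rx": 0.0,"ry": 0.0,"rz": 0.0},{"gripper": 1.0,"tx": 0.0,"ty": 0.0,"tz": -3.5,"rx": 0.0,"ry": 0.0,"rz": 0.0},{"gripper": 1.0,"tx": 0.0,"ty": 0.0,"tz": -3.5,"rx": 0.0,"ry": 0.0,"rz": 0.0},{"gripper": 1.0,"tx": 0.0,"ty": 0.0,"tz": -3.5,"rx": 0.0,"ry": 0.0,"rz": 0.0},{"gripper": 1.0,"tx": 0.0,"ty": 0.0,"tz": -3.0,"rx": 0.0,"ry": 0.0,"rz": 0.0}], squeeze=40)

```text
time_s: 14.43
ee_pos: [0.4885, 0.3028, 0.2952]
eef_rot: [[-0.037, 0.999, 0.001], [0.999, 0.037, 0.003], [0.003, 0.002, -1.0]]
contact_force: [1.0, 0.7, -0.6]
grip_width: 0.0176
grip_force: 40.0
```

Request:
apply_moves(series=[{"gripper": 1.0,"tx": 0.0,"ty": 0.0,"tz": -1.0,"rx": 0.0,"ry": 0.0,"rz": 0.0},{"gripper": 1.0,"tx": 0.0,"ty": 0.0,"tz": 0.0,"rx": 0.0,"ry": 0.0,"rz": 0.0},{"gripper": 1.0,"tx": 0.0,"ty": 0.0,"tz": 0.0,"rx": 0.0,"ry": 0.0,"rz": 0.0}], squeeze=40)

```text
time_s: 14.68
ee_pos: [0.4889, 0.303, 0.3019]
eef_rot: [[-0.037, 0.999, 0.0], [0.999, 0.037, 0.002], [0.002, 0.001, -1.0]]
contact_force: [0.1, -0.6, -0.4]
grip_width: 0.0172
grip_force: 40.0
```

```bash
python3 - <<'E'
from look import *
T=tool(s);c=manip.capture('scene');w=manip.capture('wrist')
# expected clip in tool frame: opened levers; corner points of hinge and jaw tips
clip0=np.array(s['ee_pos'])+[0,0,.080-.0936]
F=Rn.from_euler('z',.038).as_matrix()
def pts(P): return clip0+(np.array(P)/1000.)@F.T
for n,cc,TT in(('scene',c,None),('wrist',w,T)):
    D=manip.masks_of('clip',cc);print(n,[(round(d['p'],2),d['bbox']) for d in D[:3]])
    print('hinge+jaw tips expected',np.round(proj(cc,pts([(0,0,0),(18,17,-36),(18,-17,-36),(-18,17,-36),(-18,-17,-36)]),TT)).tolist())
u,v=[int(x) for x in proj(c,pts([(0,0,0)]))[0]]
a=cv2.resize(c['image'][v-36:v+36,u-24:u+24],(400,600),interpolation=cv2.INTER_CUBIC)
u,v=[int(x) for x in proj(w,pts([(0,0,0)]),T)[0]];v=min(v,380)
b=cv2.resize(w['image'][v-100:v+100,u-66:u+67],(400,600),interpolation=cv2.INTER_CUBIC);print(u,v)
cv2.imwrite('pics/s7.png',np.hstack([a,b]))
E
```

```text
t 14.68 pos [0.4889 0.303  0.3019] yawx 1.608 q [5.540e-01 3.810e-01 3.720e-01 1.560e+00 2.000e-03 2.088e+00] gw 0.0172 gf 40.0 F [ 0.1 -0.6 -0.4]
scene [(0.92, [415.4, 234.3, 21.4, 31.3]), (0.58, [418.3, 225.6, 26.9, 40.6]), (0.58, [433.1, 226.8, 11.9, 32.2])]
hinge+jaw tips expected [[431.0, 245.0], [428.0, 268.0], [415.0, 258.0], [442.0, 259.0], [429.0, 250.0]]
wrist [(0.79, [337.9, 244.2, 27.3, 154.7]), (0.72, [283.5, 243.1, 81.9, 158.0]), (0.7, [285.8, 241.3, 30.0, 158.2])]
hinge+jaw tips expected [[328.0, 305.0], [362.0, 244.0], [361.0, 303.0], [293.0, 244.0], [295.0, 303.0]]
328 305
```

View pics/s7.png

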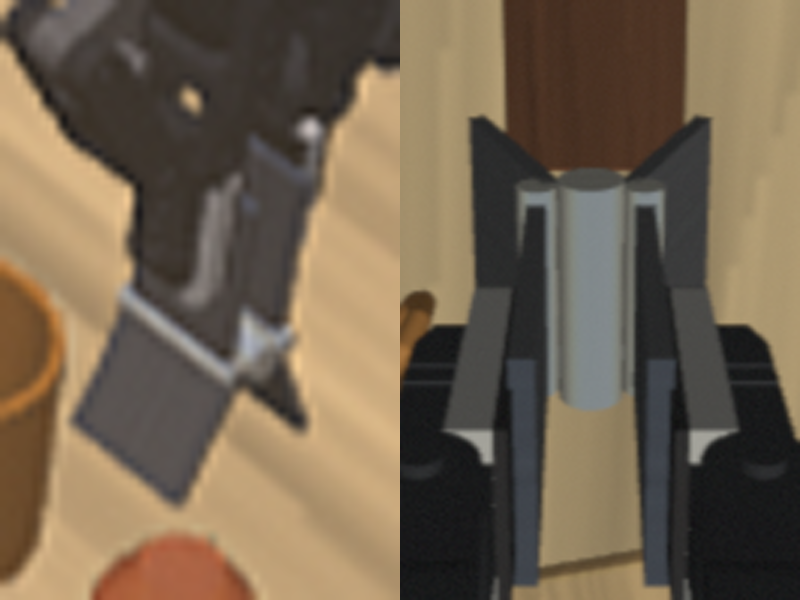

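The clip is held square, jaws gaping on either side: scene tips at ≈(416,260) and (429,270), wrist barrel centred between the pads at u≈325. Next I'll cross over the easel at height and re-measure the card's top edge.

```bash
python3 - <<'E'
from st import *
print(delta(s,[.505,-.09,.30],down(.243)))
E
```

```text
t 14.88 pos [0.4882 0.3026 0.3004] yawx 1.608 q [5.540e-01 3.820e-01 3.700e-01 1.560e+00 1.000e-03 2.088e+00] gw 0.0175 gf 40.0 F [-0.4 -0.2 -0.9]
(array([-3.93e+01,  2.20e-01,  2.00e-02]), array([-0.002, -0.001, -0.206]))
```

Request:
apply_moves(series=[{"gripper": 1.0,"tx": -1.5,"ty": 0.0,"tz": -0.1,"rx": 0.0,"ry": 0.0,"rz": 0.0},{"gripper": 1.0,"tx": -3.0,"ty": 0.0,"tz": 0.0,"rx": 0.0,"ry": 0.0,"rz": 0.0},{"gripper": 1.0,"tx": -3.5,"ty": 0.0,"tz": 0.0,"rx": 0.0,"ry": 0.0,"rz": 0.0},{"gripper": 1.0,"tx": -3.5,"ty": 0.0,"tz": 0.0,"rx": 0.0,"ry": 0.0,"rz": 0.0},{"gripper": 1.0,"tx": -3.5,"ty": 0.0,"tz": 0.0,"rx": 0.0,"ry": 0.0,"rz": 0.0},{"gripper": 1.0,"tx": -3.5,"ty": 0.0,"tz": 0.0,"rx": 0.0,"ry": 0.0,"rz": 0.0},{"gripper": 1.0,"tx": -3.5,"ty": 0.0,"tz": 0.0,"rx": 0.0,"ry": 0.0,"rz": 0.0},{"gripper": 1.0,"tx": -3.5,"ty": 0.0,"tz": 0.0,"rx": 0.0,"ry": 0.0,"rz": 0.0}], squeeze=40)

```text
time_s: 15.55
ee_pos: [0.4973, 0.0459, 0.3018]
eef_rot: [[-0.037, 0.999, -0.001], [0.999, 0.037, 0.001], [0.001, -0.001, -1.0]]
contact_force: [0.6, 1.2, -0.6]
grip_width: 0.0174
grip_force: 40.0
```

Request:
apply_moves(series=[{"gripper": 1.0,"tx": -3.5,"ty": 0.0,"tz": 0.0,"rx": 0.0,"ry": 0.0,"rz": 0.0},{"gripper": 1.0,"tx": -3.5,"ty": 0.0,"tz": 0.0,"rx": 0.0,"ry": 0.0,"rz": 0.0},{"gripper": 1.0,"tx": -3.5,"ty": 0.0,"tz": 0.0,"rx": 0.0,"ry": 0.0,"rz": 0.0},{"gripper": 1.0,"tx": -2.5,"ty": 0.2,"tz": 0.0,"rx": 0.0,"ry": 0.0,"rz": 0.0},{"gripper": 1.0,"tx": -0.5,"ty": 0.0,"tz": 0.0,"rx": 0.0,"ry": 0.0,"rz": -0.1},{"gripper": 1.0,"tx": 0.0,"ty": 0.0,"tz": 0.0,"rx": 0.0,"ry": 0.0,"rz": -0.1},{"gripper": 1.0,"tx": 0.0,"ty": 0.0,"tz": 0.0,"rx": 0.0,"ry": 0.0,"rz": 0.0},{"gripper": 1.0,"tx": 0.0,"ty": 0.0,"tz": 0.0,"rx": 0.0,"ry": 0.0,"rz": 0.0}], squeeze=40)

```text
time_s: 16.22
ee_pos: [0.5047, -0.0871, 0.3016]
eef_rot: [[-0.232, 0.973, -0.001], [0.973, 0.232, 0.002], [0.002, -0.001, -1.0]]
contact_force: [0.2, -0.2, -0.3]
grip_width: 0.0174
grip_force: 40.0
```

```bash
cat > cardfit.py <<'E'
from st import *
B=box(-4,4,-45,45,0,110)
def F(p): return Rn.from_euler('z',p[2]).as_matrix()@Rn.from_euler('y',-p[3]).as_matrix()
def cfit(obs,p0):
    def cost(p):
        e=0
        for c,m,T in obs:
            h=cv2.convexHull(np.float32(proj(c,B@F(p).T+[p[0],p[1],.062],T)*4));s_=np.zeros((1920,2560),np.uint8);cv2.fillConvexPoly(s_,np.int32(np.round(h)),1)
            s_=cv2.resize(s_.astype(np.float32),(640,480),interpolation=cv2.INTER_AREA)
            if T is not None: m=m*1.;
            e-=np.minimum(s_,m).sum()/np.maximum(s_,m).sum()
        return e/len(obs)
    r=minimize(cost,p0,method='Nelder-Mead',options=dict(initial_simplex=np.array(p0)+np.vstack([np.zeros(4),np.diag([.01,.01,.05,.05])]),xatol=2e-4,fatol=1e-4))
    p=r.x;return np.round(p,4),round(-r.fun,3),'top',np.round(np.array([p[0],p[1],.062])+F(p)@[0,0,.11],4)
E
python3 - <<'E'
from cardfit import *
T=tool(s);w=manip.capture('wrist');c=manip.capture('scene');t=manip.capture('top')
p0=[.511,-.0237,.243,.2]
o=[]
for n,cc,TT in(('wrist',w,T),('scene',c,None),('top',t,None)):
    e=proj(cc,[[.497,-.027,.115]],TT)[0]
    D=[d for d in manip.masks_of('card',cc) if np.hypot(d['bbox'][0]+d['bbox'][2]/2-e[0],d['bbox'][1]+d['bbox'][3]/2-e[1])<40]
    print(n,[(round(d['p'],2),d['bbox']) for d in D[:2]],cv2.boundingRect(np.float32(proj(cc,B@F(p0).T+[*p0[:2],.062],TT))))
    if D: o.append((cc,D[0]['mask'].astype(np.float32),TT));print(cfit([o[-1]],p0))
print('all',cfit(o,p0))
if o: print('wrist+scene',cfit(o[:2],p0))
E
```

```text
t 16.22 pos [ 0.5047 -0.0871  0.3016] yawx 1.805 q [-1.720e-01  2.420e-01  1.790e-01  1.509e+00  1.000e-03  1.165e+00] gw 0.0174 gf 40.0 F [ 0.2 -0.2 -0.3]
wrist [(0.95, [319.2, 76.2, 35.9, 139.4])] (319, 76, 35, 137)
(array([ 0.5124, -0.0238,  0.2477,  0.2228]), np.float64(0.965), 'top', array([ 0.4888, -0.0298,  0.1693]))
scene [(0.67, [308.6, 195.8, 34.5, 53.9])] (306, 193, 37, 57)
(array([ 0.5078, -0.0258,  0.2368,  0.1956]), np.float64(0.971), 'top', array([ 0.487 , -0.0309,  0.1699]))
top [] (303, 234, 51, 18)
all (array([ 0.5121, -0.0236,  0.2424,  0.2226]), np.float64(0.945), 'top', array([ 0.4886, -0.0295,  0.1693]))
wrist+scene (array([ 0.5121, -0.0236,  0.2424,  0.2226]), np.float64(0.945), 'top', array([ 0.4886, -0.0295,  0.1693]))
```

```bash
cat > fin.py <<'E'
from st import *
top=np.array([.4890,-.0295,.1695]);Rt=down(.244,.22)
def ft(d): return top-Rt[:,2]*(.0306+d)
E
python3 - <<'E'
from fin import *
print(ft(.07),delta(s,ft(.07),Rt),ft(0))
E
```

```text
t 16.52 pos [ 0.5052 -0.0865  0.3019] yawx 1.807 q [-1.700e-01  2.420e-01  1.800e-01  1.510e+00  1.000e-03  1.164e+00] gw 0.0172 gf 40.0 F [ 1.1 -0.1 -0.8]
[ 0.46769639 -0.03480376  0.26767528] (array([ 5.9 , -2.43,  3.44]), array([-0.22 , -0.001, -0.008])) [ 0.48251997 -0.03111327  0.19936246]
```

Request:
apply_moves(series=[{"gripper": 1.0,"tx": 1.5,"ty": 0.0,"tz": 0.0,"rx": 0.0,"ry": 0.0,"rz": -0.008},{"gripper": 1.0,"tx": 2.0,"ty": 0.0,"tz": 0.0,"rx": -0.07,"ry": 0.0,"rz": 0.0},{"gripper": 1.0,"tx": 1.6,"ty": 0.0,"tz": 0.0,"rx": -0.08,"ry": 0.0,"rz": 0.0},{"gripper": 1.0,"tx": 0.8,"ty": 0.0,"tz": 0.0,"rx": -0.07,"ry": 0.0,"rz": 0.0},{"gripper": 1.0,"tx": 0.0,"ty": 0.0,"tz": 0.0,"rx": 0.0,"ry": 0.0,"rz": 0.0},{"gripper": 1.0,"tx": 0.0,"ty": 0.0,"tz": 0.0,"rx": 0.0,"ry": 0.0,"rz": 0.0}], squeeze=40)

```text
time_s: 17.02
ee_pos: [0.4901, -0.0293, 0.3026]
eef_rot: [[-0.243, 0.947, 0.212], [0.97, 0.237, 0.054], [0.001, 0.218, -0.976]]
contact_force: [0.3, 1.2, -0.1]
grip_width: 0.0174
grip_force: 40.0
```

```bash
python3 - <<'E'
from fin import *
print(delta(s,ft(.05),Rt),delta(s,ft(0),Rt))
E
```

```text
t 17.02 pos [ 0.4901 -0.0293  0.3026] yawx 1.816 q [-0.109 -0.002 -0.124  1.242  0.077  1.225] gw 0.0174 gf 40.0 F [ 0.3  1.2 -0.1]
(array([ 0.01, -3.02,  4.91]), array([ 0.   , -0.001,  0.001])) (array([-0.  , -3.02,  9.91]), array([ 0.   , -0.001,  0.001]))
```

Request:
apply_moves(series=[{"gripper": 1.0,"tx": 0.0,"ty": -1.0,"tz": 0.5,"rx": 0.0,"ry": 0.0,"rz": 0.0},{"gripper": 1.0,"tx": 0.0,"ty": -1.5,"tz": 1.0,"rx": 0.0,"ry": 0.0,"rz": 0.0},{"gripper": 1.0,"tx": 0.0,"ty": -0.5,"tz": 1.5,"rx": 0.0,"ry": 0.0,"rz": 0.0},{"gripper": 1.0,"tx": 0.0,"ty": 0.0,"tz": 1.5,"rx": 0.0,"ry": 0.0,"rz": 0.0},{"gripper": 1.0,"tx": 0.0,"ty": 0.0,"tz": 0.4,"rx": 0.0,"ry": 0.0,"rz": 0.0},{"gripper": 1.0,"tx": 0.0,"ty": 0.0,"tz": 0.0,"rx": 0.0,"ry": 0.0,"rz": 0.0},{"gripper": 1.0,"tx": 0.0,"ty": 0.0,"tz": 0.0,"rx": 0.0,"ry": 0.0,"rz": 0.0}], squeeze=40)

```text
time_s: 17.6
ee_pos: [0.4735, -0.0341, 0.2481]
eef_rot: [[-0.243, 0.947, 0.21], [0.97, 0.236, 0.054], [0.002, 0.217, -0.976]]
contact_force: [0.8, -0.3, -1.1]
grip_width: 0.0174
grip_force: 40.0
```

```bash
python3 - <<'E'
from cardfit import *
from fin import *
print(delta(s,ft(0),Rt))
T=tool(s);w=manip.capture('wrist')
# expected in wrist view: card top edge corners (far end) and jaw tips; compare with masks
C=T[:3,3]+T[:3,:3]@[0,0,.0136]
J=lambda P:proj(w,C+(np.array(P)/1000.)@np.c_[Rt[:,1],Rt[:,0],-Rt[:,2]].T,T)
print('exp jaw tips',np.round(J([(18,17,-36),(-18,17,-36)]),1).tolist())
p=[.5121,-.0236,.244,.22];print('exp card far top',np.round(proj(w,(np.array([(4,45,110),(-4,45,110)])/1000.)@F(p).T+[p[0],p[1],.062],T),1).tolist())
for n in('card','clip'):
    for d in manip.masks_of(n,w)[:3]:
        m=d['mask'];v,u=np.nonzero(m);r=sorted(set(v))
        print(n,round(d['p'],2),d['bbox'],[(int(k),int(u[v==k].min()),int(u[v==k].max())) for k in r[1:60:10]])
E
```

```text
t 17.6 pos [ 0.4735 -0.0341  0.2481] yawx 1.816 q [-0.125 -0.031 -0.289  1.108  0.08   1.209] gw 0.0174 gf 40.0 F [ 0.8 -0.3 -1.1]
(array([ 0.06, -0.14,  4.96]), array([-0.001, -0.002,  0.001]))
exp jaw tips [[362.6, 244.3], [293.4, 244.3]]
exp card far top [[332.0, 179.8], [318.0, 179.8]]
card 0.64 [321.4, 159.9, 14.4, 105.1] [(162, 320, 329), (172, 318, 332), (182, 317, 332), (192, 317, 332), (202, 317, 332), (212, 317, 332)]
clip 0.97 [335.6, 243.7, 31.3, 158.9] [(245, 358, 366), (255, 347, 365), (265, 338, 364), (275, 337, 364), (285, 337, 364), (295, 337, 364)]
clip 0.76 [286.0, 244.5, 80.2, 155.4] [(245, 285, 365), (255, 286, 365), (265, 286, 364), (275, 286, 364), (285, 287, 364), (295, 287, 364)]
clip 0.7 [288.5, 242.5, 24.6, 156.5] [(246, 286, 292), (256, 286, 305), (266, 287, 314), (276, 286, 314), (286, 287, 314), (296, 287, 314)]
```

The wrist masks put the card's edge (centre u≈324.5) right between the jaws (centre u≈325). Measured relative to each other like that, no sideways shift is needed. Lowering.

Request:
apply_moves(series=[{"gripper": 1.0,"tx": 0.05,"ty": -0.03,"tz": 0.8,"rx": 0.0,"ry": 0.0,"rz": 0.0},{"gripper": 1.0,"tx": 0.0,"ty": 0.0,"tz": 1.0,"rx": 0.0,"ry": 0.0,"rz": 0.0},{"gripper": 1.0,"tx": 0.0,"ty": 0.0,"tz": 0.7,"rx": 0.0,"ry": 0.0,"rz": 0.0},{"gripper": 1.0,"tx": 0.0,"ty": 0.0,"tz": 0.5,"rx": 0.0,"ry": 0.0,"rz": 0.0},{"gripper": 1.0,"tx": 0.0,"ty": 0.0,"tz": 0.4,"rx": 0.0,"ry": 0.0,"rz": 0.0},{"gripper": 1.0,"tx": 0.0,"ty": 0.0,"tz": 0.0,"rx": 0.0,"ry": 0.0,"rz": 0.0},{"gripper": 1.0,"tx": 0.0,"ty": 0.0,"tz": 0.0,"rx": 0.0,"ry": 0.0,"rz": 0.0}], squeeze=40)

```text
time_s: 18.33
ee_pos: [0.4797, -0.0316, 0.2144]
eef_rot: [[-0.243, 0.947, 0.211], [0.97, 0.237, 0.055], [0.002, 0.218, -0.976]]
contact_force: [0.2, 0.3, 0.2]
grip_width: 0.0175
grip_force: 40.0
```

```bash
cat > chk.py <<'E'
from cardfit import *
from fin import *
print(delta(s,ft(0),Rt))
T=tool(s);w=manip.capture('wrist')
for n in('card','clip'):
    for d in manip.masks_of(n,w)[:3]:
        m=d['mask'];v,u=np.nonzero(m);r=sorted(set(v))
        print(n,round(d['p'],2),d['bbox'],[(int(k),int(u[v==k].min()),int(u[v==k].max())) for k in r[1:100:12]])
c=manip.capture('scene')
C=T[:3,3]+T[:3,:3]@[0,0,.0136]
J=lambda P:proj(c,C+(np.array(P)/1000.)@np.c_[Rt[:,1],Rt[:,0],-Rt[:,2]].T)
print('scene exp front jaw tips',np.round(J([(20,17,-36),(20,-17,-36)]),1).tolist())
for n in('card','clip'):
    for d in manip.masks_of(n,c)[:2]:
        v,u=np.nonzero(d['mask']);i=v.argmax();print(n,round(d['p'],2),d['bbox'],'lowest px',u[i],v[i])
        if n=='card': print(cfit([(c,d['mask'].astype(np.float32),None)],[.508,-.0256,.24,.2]))
E
python3 chk.py
```

```text
t 18.33 pos [ 0.4797 -0.0316  0.2144] yawx 1.816 q [-0.118 -0.01  -0.354  1.021  0.079  1.216] gw 0.0175 gf 40.0 F [0.2 0.3 0.2]
(array([-0.03, -0.05,  1.53]), array([-0.   , -0.002,  0.001]))
card 0.91 [321.1, 166.2, 15.7, 189.8] [(166, 322, 331), (178, 319, 334), (190, 318, 336), (202, 318, 335), (214, 318, 334), (226, 318, 334), (238, 318, 334), (250, 317, 334), (341, 321, 332)]
card 0.32 [334.0, 245.9, 32.7, 154.2] [(245, 358, 365), (257, 345, 365), (269, 337, 364), (281, 337, 364), (293, 337, 364), (305, 337, 350), (317, 336, 352), (329, 336, 352), (341, 340, 351)]
clip 0.92 [284.5, 243.9, 80.5, 157.5] [(245, 286, 365), (257, 286, 365), (269, 286, 364), (281, 287, 364), (293, 287, 364), (305, 300, 350), (317, 299, 352), (329, 298, 353), (341, 300, 351)]
clip 0.65 [336.3, 244.6, 29.5, 153.7] [(245, 358, 364), (257, 345, 365), (269, 338, 364), (281, 337, 364), (293, 337, 362), (305, 337, 350), (317, 337, 352), (329, 336, 353), (341, 340, 351)]
clip 0.65 [286.3, 241.4, 31.2, 160.5] [(245, 285, 292), (257, 286, 306), (269, 286, 315), (281, 288, 314), (293, 287, 314), (305, 300, 314), (317, 299, 314), (329, 298, 314), (341, 300, 310)]
scene exp front jaw tips [[326.8, 208.9], [315.7, 202.8]]
card 0.62 [307.4, 192.4, 37.4, 54.5] lowest px 333 247
(array([ 0.5087, -0.0249,  0.2488,  0.2185]), np.float64(0.873), 'top', array([ 0.4855, -0.0307,  0.1694]))
clip 0.9 [318.2, 172.4, 21.1, 31.8] lowest px 324 207
clip 0.67 [313.9, 177.4, 23.6, 28.2] lowest px 326 208
```

Still centred (card 317–334, jaws 286–365), and the jaw tips show where expected in the scene view. Finishing the last 15 mm.

Request:
apply_moves(series=[{"gripper": 1.0,"tx": 0.0,"ty": 0.0,"tz": 0.4,"rx": 0.0,"ry": 0.0,"rz": 0.0},{"gripper": 1.0,"tx": 0.0,"ty": 0.0,"tz": 0.4,"rx": 0.0,"ry": 0.0,"rz": 0.0},{"gripper": 1.0,"tx": 0.0,"ty": 0.0,"tz": 0.4,"rx": 0.0,"ry": 0.0,"rz": 0.0},{"gripper": 1.0,"tx": 0.0,"ty": 0.0,"tz": 0.3,"rx": 0.0,"ry": 0.0,"rz": 0.0},{"gripper": 1.0,"tx": 0.0,"ty": 0.0,"tz": 0.0,"rx": 0.0,"ry": 0.0,"rz": 0.0},{"gripper": 1.0,"tx": 0.0,"ty": 0.0,"tz": 0.0,"rx": 0.0,"ry": 0.0,"rz": 0.0},{"gripper": 1.0,"tx": 0.0,"ty": 0.0,"tz": 0.0,"rx": 0.0,"ry": 0.0,"rz": 0.0}], squeeze=40)

```text
time_s: 19.22
ee_pos: [0.4829, -0.0308, 0.1999]
eef_rot: [[-0.243, 0.947, 0.211], [0.97, 0.237, 0.055], [0.002, 0.218, -0.976]]
contact_force: [-0.2, 0.3, -1.4]
grip_width: 0.0174
grip_force: 40.0
```

```bash
python3 chk.py
```

```text
t 19.22 pos [ 0.4829 -0.0308  0.1999] yawx 1.816 q [-0.115  0.002 -0.38   0.983  0.078  1.219] gw 0.0174 gf 40.0 F [-0.2  0.3 -1.4]
(array([-0.02, -0.06,  0.04]), array([ 0.   , -0.002,  0.001]))
card 0.63 [320.3, 167.1, 17.8, 203.6] [(170, 321, 331), (182, 319, 334), (194, 317, 335), (206, 317, 335), (218, 317, 335), (230, 317, 335), (242, 317, 335), (254, 317, 335), (345, 318, 333)]
card 0.55 [333.8, 245.8, 33.1, 153.9] [(245, 358, 364), (257, 345, 365), (269, 337, 364), (281, 337, 364), (293, 337, 363), (305, 337, 350), (317, 337, 352), (329, 336, 353), (341, 340, 351)]
clip 0.81 [335.7, 241.8, 32.5, 160.9] [(244, 358, 364), (256, 345, 365), (268, 337, 363), (280, 337, 363), (292, 337, 363), (304, 336, 351), (316, 336, 353), (328, 336, 353), (340, 340, 351)]
clip 0.8 [284.8, 244.2, 81.0, 155.3] [(245, 286, 365), (257, 287, 365), (269, 286, 364), (281, 287, 364), (293, 287, 364), (305, 300, 350), (317, 299, 352), (329, 298, 352), (341, 301, 350)]
clip 0.58 [287.3, 241.4, 27.4, 157.4] [(246, 286, 292), (258, 286, 307), (270, 286, 313), (282, 287, 314), (294, 287, 314), (306, 300, 314), (318, 300, 314), (330, 298, 314), (342, 300, 310)]
scene exp front jaw tips [[325.9, 214.4], [314.9, 208.3]]
card 0.95 [306.2, 193.0, 37.4, 53.3] lowest px 333 247
(array([ 0.508 , -0.0253,  0.259 ,  0.205 ]), np.float64(0.849), 'top', array([ 0.4864, -0.031 ,  0.1697]))
clip 0.7 [315.7, 179.6, 23.8, 33.7] lowest px 324 213
clip 0.52 [316.1, 190.6, 14.6, 22.5] lowest px 323 212
```

```bash
python3 -c "
from workcell import manip
print(manip.hand_in())"
```

```text
the job is handed in; nothing more can be done
None
```

The job is handed in, but the hand-in call gave no verdict. By my last measurements the card is seated on the easel's ledge with its chips to the front. The squeezed clip straddles the middle of its top edge, which sits about 17 mm inside the mouth, and there was no sign of contact.

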